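Reload the drilling carrier with cabinet parts

TASK

Change over the drilling fixtures on the bench. Swing the clamp strap well clear of the V-blocks, move the drilled foot (the one with the steel stud) into the grey tray, bed the plain foot fully in both Vs with its round part, then swing the strap back square across it. Also put every drawer front that is lying about into a bay of its own on the carrier board, pull upwards: tilt it, hook its edge under the metal lip on the robot's side, then lower the other edge until it lies flat on the bay floor; leave the mallet, chisel and glue bottle where they are.

Things in the scene. Friction and masses are not known exactly. Their poses are not given: they have to be found in the camera images.
- carrier: Fixed plywood carrier board, 136 x 360 mm, four equal bays side by side along its y. Origin: centre of its underside, on the bench; x points away from the robot. An aluminium lip overhangs all bays on the robot's side (-x), so a front cannot drop in flat: its -x edge goes under the lip first, tilted 15 to 20 degrees. Ribs 8 mm high part the bays.
- bay0 (a point): Centre of the floor of the right-most bay (y = -129 mm on the carrier), 8 mm above the bench, axes as the carrier. Bay: 76 mm wide in y; in x from the back wall at -52 mm to a stop rail at +51.5 mm (rail 8 mm above the bay floor). The lip reaches from the back wall to x = -40 mm, its underside 17 mm and its top 21 mm above the bay floor.
- bay1 (a point): Centre of the floor of the second from right bay (y = -43 mm on the carrier), 8 mm above the bench, axes as the carrier. Bay: 76 mm wide in y; in x from the back wall at -52 mm to a stop rail at +51.5 mm (rail 8 mm above the bay floor). The lip reaches from the back wall to x = -40 mm, its underside 17 mm and its top 21 mm above the bay floor.
- bay2 (a point): Centre of the floor of the third from right bay (y = +43 mm on the carrier), 8 mm above the bench, axes as the carrier. Bay: 76 mm wide in y; in x from the back wall at -52 mm to a stop rail at +51.5 mm (rail 8 mm above the bay floor). The lip reaches from the back wall to x = -40 mm, its underside 17 mm and its top 21 mm above the bay floor.
- bay3 (a point): Centre of the floor of the left-most bay (y = +129 mm on the carrier), 8 mm above the bench, axes as the carrier. Bay: 76 mm wide in y; in x from the back wall at -52 mm to a stop rail at +51.5 mm (rail 8 mm above the bay floor). The lip reaches from the back wall to x = -40 mm, its underside 17 mm and its top 21 mm above the bay floor.
- front0: Small wooden drawer front (three or four identical ones are there, the rest read None): board 100 (x) x 70 (y) x 10 mm thick, 0.12 kg, with a wooden pull standing on its middle, 18 mm (x) x 46 mm (y), from 10 to 46 mm above the underside. Origin: centre of the underside; z out of the face with the pull. Either of the ends 100 mm apart may go under the lip.
- front1: Small wooden drawer front (three or four identical ones are there, the rest read None): board 100 (x) x 70 (y) x 10 mm thick, 0.12 kg, with a wooden pull standing on its middle, 18 mm (x) x 46 mm (y), from 10 to 46 mm above the underside. Origin: centre of the underside; z out of the face with the pull. Either of the ends 100 mm apart may go under the lip.
- front2: Small wooden drawer front (three or four identical ones are there, the rest read None): board 100 (x) x 70 (y) x 10 mm thick, 0.12 kg, with a wooden pull standing on its middle, 18 mm (x) x 46 mm (y), from 10 to 46 mm above the underside. Origin: centre of the underside; z out of the face with the pull. Either of the ends 100 mm apart may go under the lip.
- front3: Small wooden drawer front (three or four identical ones are there, the rest read None): board 100 (x) x 70 (y) x 10 mm thick, 0.12 kg, with a wooden pull standing on its middle, 18 mm (x) x 46 mm (y), from 10 to 46 mm above the underside. Origin: centre of the underside; z out of the face with the pull. Either of the ends 100 mm apart may go under the lip.
- vstand: Fixed plywood stand, 130 x 110 x 10 mm, with two dark V-blocks 24 mm long, their 90 degree Vs along its x, centred at x = -38 and +38 mm: a 52 mm gap between them for the fingers. V tops 41 mm above the bench. Origin: underside, midway between the blocks; x points away from the robot. The strap's post (14 mm thick, 63 mm high) stands at x = -38, y = +40 mm.
- vee (a point): Midway between the two V-blocks, 42 mm above the bench, where the axis of a 36 mm round part lies when bedded; x along the Vs, axes as the stand.
- strap (a joint): Angle of the steel clamp strap (20 mm wide, from 63 to 71 mm above the bench) about its upright post. 0 = square across the V-block nearer the robot, pointing to the stand's -y (a stop); grows as it swings towards the robot; 1.57 = beside the Vs, pointing to the stand's -x; stop at 1.75. Stays where left (1.5 N at the knob). Passes 3 mm over a bedded foot.
- strap_knob (a point): Centre of the upright round black knob on the strap's free end, 18 mm thick, 28 mm tall (from 71 to 99 mm above the bench; this point is 85 mm up), 60 mm from the post's axis.
- old_foot: The drilled furniture foot, at first in the V-blocks under the strap. Wood, 0.13 kg: round part 36 mm thick, 120 mm long (x from -60 to +60 mm), then a 36 mm square head (x to +96), then a steel stud 8 mm thick (x to +118). Origin on its axis at the middle of the round part, x along the axis towards the head.
- new_foot: The plain furniture foot, lying on the bench: the same without stud (round 36 mm, x from -60 to +60 mm; square head to x = +96). Origin on its axis at the middle of the round part, 18 mm up when lying; x along the axis towards the head. The head may point either way in the V-blocks, but must lie outside them.
- tray: Fixed grey open tray, 220 (x) x 120 (y) mm outside, walls 5 mm thick and 30 mm high, floor 5 mm thick. Origin: centre of its underside on the bench.
- mallet: Wooden mallet, 260 mm long, head 64 mm high, lying on the bench, leave alone.
- chisel: Chisel with a wooden handle, 220 mm long, 28 mm high, lying on the bench, leave alone.
- glue: White glue bottle, 60 mm thick, 170 mm tall, standing; leave alone.
There are look-alikes about, which are no part of the job. What is shaped like the front0 but blue or yellow is not meant.

How it is judged (in metres and radians):
On the way, in this order (a step that is already met when the one before it is completed fails the run):
1. the strap is swung clear of the V-blocks (past 1.2 rad) (value of joint strap above 1.2 rad), for 0.2 s.
2. the plain foot lies bedded in both Vs (x of new_foot in the frame of vee between -0.018 and 0.018 m and y of new_foot in the frame of vee between -0.003 and 0.003 m and z of new_foot in the frame of vee between -0.003 and 0.003 m and angle between the x axis of new_foot and the x axis of vee, either way round below 0.06 rad), for 0.2 s.
3. the strap is back across the bedded plain foot (under 0.15 rad) (all of step 2 and value of joint strap below 0.15 rad), for 0.2 s.
At the end, for the whole second after the job is handed in: Plain foot bedded in both Vs (3 mm, 0.06 rad; 18 mm along them), strap within 0.15 rad of square across it; drilled foot at rest down in the tray; each drawer front present at rest in a bay, pull up, edge under the lip (4 mm in x, 6 mm in y, under 3 mm off the floor, tilt 0.05, yaw 0.1 rad) (all of step 3 and x of old_foot in the frame of tray between -0.055 and 0.055 m and y of old_foot in the frame of tray between -0.05 and 0.05 m and z of old_foot in the frame of tray below 0.03 m and linear speed of old_foot below 0.03 m/s and ((x of front0 in the frame of bay0 between -0.004 and 0.004 m and y of front0 in the frame of bay0 between -0.006 and 0.006 m and z of front0 in the frame of bay0 below 0.003 m and angle between the x axis of front0 and the x axis of bay0, either way round below 0.1 rad) or (x of front0 in the frame of bay1 between -0.004 and 0.004 m and y of front0 in the frame of bay1 between -0.006 and 0.006 m and z of front0 in the frame of bay1 below 0.003 m and angle between the x axis of front0 and the x axis of bay1, either way round below 0.1 rad) or (x of front0 in the frame of bay2 between -0.004 and 0.004 m and y of front0 in the frame of bay2 between -0.006 and 0.006 m and z of front0 in the frame of bay2 below 0.003 m and angle between the x axis of front0 and the x axis of bay2, either way round below 0.1 rad) or (x of front0 in the frame of bay3 between -0.004 and 0.004 m and y of front0 in the frame of bay3 between -0.006 and 0.006 m and z of front0 in the frame of bay3 below 0.003 m and angle between the x axis of front0 and the x axis of bay3, either way round below 0.1 rad)) and angle between each of front0, front1, front2, front3's own z axis and vertical below 0.05 rad and linear speed of each of front0, front1, front2, front3 below 0.02 m/s and ((x of front1 in the frame of bay0 between -0.004 and 0.004 m and y of front1 in the frame of bay0 between -0.006 and 0.006 m and z of front1 in the frame of bay0 below 0.003 m and angle between the x axis of front1 and the x axis of bay0, either way round below 0.1 rad) or (x of front1 in the frame of bay1 between -0.004 and 0.004 m and y of front1 in the frame of bay1 between -0.006 and 0.006 m and z of front1 in the frame of bay1 below 0.003 m and angle between the x axis of front1 and the x axis of bay1, either way round below 0.1 rad) or (x of front1 in the frame of bay2 between -0.004 and 0.004 m and y of front1 in the frame of bay2 between -0.006 and 0.006 m and z of front1 in the frame of bay2 below 0.003 m and angle between the x axis of front1 and the x axis of bay2, either way round below 0.1 rad) or (x of front1 in the frame of bay3 between -0.004 and 0.004 m and y of front1 in the frame of bay3 between -0.006 and 0.006 m and z of front1 in the frame of bay3 below 0.003 m and angle between the x axis of front1 and the x axis of bay3, either way round below 0.1 rad)) and ((x of front2 in the frame of bay0 between -0.004 and 0.004 m and y of front2 in the frame of bay0 between -0.006 and 0.006 m and z of front2 in the frame of bay0 below 0.003 m and angle between the x axis of front2 and the x axis of bay0, either way round below 0.1 rad) or (x of front2 in the frame of bay1 between -0.004 and 0.004 m and y of front2 in the frame of bay1 between -0.006 and 0.006 m and z of front2 in the frame of bay1 below 0.003 m and angle between the x axis of front2 and the x axis of bay1, either way round below 0.1 rad) or (x of front2 in the frame of bay2 between -0.004 and 0.004 m and y of front2 in the frame of bay2 between -0.006 and 0.006 m and z of front2 in the frame of bay2 below 0.003 m and angle between the x axis of front2 and the x axis of bay2, either way round below 0.1 rad) or (x of front2 in the frame of bay3 between -0.004 and 0.004 m and y of front2 in the frame of bay3 between -0.006 and 0.006 m and z of front2 in the frame of bay3 below 0.003 m and angle between the x axis of front2 and the x axis of bay3, either way round below 0.1 rad)) and ((x of front3 in the frame of bay0 between -0.004 and 0.004 m and y of front3 in the frame of bay0 between -0.006 and 0.006 m and z of front3 in the frame of bay0 below 0.003 m and angle between the x axis of front3 and the x axis of bay0, either way round below 0.1 rad) or (x of front3 in the frame of bay1 between -0.004 and 0.004 m and y of front3 in the frame of bay1 between -0.006 and 0.006 m and z of front3 in the frame of bay1 below 0.003 m and angle between the x axis of front3 and the x axis of bay1, either way round below 0.1 rad) or (x of front3 in the frame of bay2 between -0.004 and 0.004 m and y of front3 in the frame of bay2 between -0.006 and 0.006 m and z of front3 in the frame of bay2 below 0.003 m and angle between the x axis of front3 and the x axis of bay2, either way round below 0.1 rad) or (x of front3 in the frame of bay3 between -0.004 and 0.004 m and y of front3 in the frame of bay3 between -0.006 and 0.006 m and z of front3 in the frame of bay3 below 0.003 m and angle between the x axis of front3 and the x axis of bay3, either way round below 0.1 rad))); the robot touches nothing.
It fails at once if the mallet is disturbed (moved over 30 mm) (distance of mallet from where it was at the start of the episode above 0.03 m).
It fails at once if the chisel is disturbed (moved over 30 mm) (distance of chisel from where it was at the start of the episode above 0.03 m).
It fails at once if the glue is disturbed (moved over 30 mm) (distance of glue from where it was at the start of the episode above 0.03 m).
Of front0, front1, front2, front3 only 3 to 4 are there at a start; the rules pass over those that are not, and their reading is None.
At some moment in a run one of front0, front1, front2, front3, new_foot may be knocked a few centimetres aside while the robot is not near it.
Once in a run the grip may slacken for a moment while it holds something.
It also fails if it takes over 208 s, if anything falls off the work surface, if the arm or the gripper's body presses on something with over 40 N, if the wrist force passes 120 N, or if a joint passes its speed limit or range.

ROBOT

A 6-joint arm with a two-finger parallel gripper is mounted at the origin on the work surface. World frame = base frame: x ahead of the robot, y to its left, z up, the work surface at z = 0. Lengths are in mm, angles in rad, forces in N, time in s.
With the tool pointing down it reaches from about 275 to 775 mm from the base axis. Payload 14.6 kg.
Tool frame: the origin (TCP) lies on the front face of the gripper's body, between the roots of the fingers; the fingertips stand 73 mm ahead of it and the grasp point (between the pads) lies 54 mm ahead of it; z points along the fingers, y is the line along which they close (so a half turn about z gives the same grasp; the last joint's range is limited). The gripper opens to 85 mm and grips with 20 to 120 N. Pads are 22 mm wide; open, the fingers measure 114 mm over their backs; the gripper's body (76 mm by 85 mm) begins 54 mm behind the grasp point. The pads swing forward as they close: fully open they stand 13 mm farther back than shut.
Start: joints at [-1.473, 0.263, -0.048, 1.259, 0, 1.415], TCP at [131.304, -508.319, 303.878] pointing down, gripper open.
Joint ranges: [-2.65, 2.65], [-0.89, 1.7], [-1.18, 1.37], [-2.13, 2.11], [-1.35, 1.29], [-3.14, 3.14]. Speed limits (rad/s): [1.89, 1.89, 2.57, 2.79, 3.14, 3.14].

INTERFACE

Orientations are given as a unit quaternion [w, x, y, z].
In Python, from bench import r, imaging, models gives the robot as it stands.
- The arm moves only by the tool servo_tool, never from a script. Its argument "deltas" is a list of rows, each a list of 6 numbers: the shift along the world's x, y, z in units of 25 mm (1.0 is 25 mm), then the turn, a rotation vector about the world's x, y, z in units of 5 degrees (1.0 is 5 degrees). In form: [[x, y, z, rx, ry, rz], ...]. A call has 1 to 5 rows; each row is the pose to reach, as a shift and turn from the pose commanded when the call began; what a row does not reach only later rows make up. A row lasts 1/12 s, in which the tool goes at most 41.7 mm and 7.16 degrees, less where a joint would pass 70% of its speed; a pose out of reach is approached as far as the arm can. A call with a gripper value outside its range is refused whole. "gripper" is the finger opening in mm, from 0 to 85.4, set as the call begins (left out, the last holds). The fingers move at their own pace and stop on an object; "newtons" is the grip in N (left out, the last holds). Time passes only in rows, so rows that repeat a pose let the fingers close. It gives the time, the measured TCP pose, the force, the opening and the grip force at its end, in the units of the state.
- r.get_obs(): the state, without advancing time (a new reading comes with each control period).
- imaging.grab_frame(name): name is "scene" or "top"; returns (picture, depth): 420x560x3 uint8, red, green, blue; 420x560 float32, mm along the optical axis (not along the pixel's ray), 0 where there is no reading.
- imaging.camera_params(name): a dict with "fx", "fy", "cx", "cy" (pixels), "cam_to_world" (4x4, takes a point from camera to world coordinates). Camera axes: x right, y down, z forward; pixel columns grow to the right and rows downward; lengths in mm; the calibration is good to about 2 mm. A picture is of the moment at which its call begins. camera_params takes no time and is no camera call.
- r.hand_in(): hands the job in; it is judged then, once.
Trained networks look in the newest picture that a camera, given by its name, has taken for a name from the list of things; names that differ only in an ending like _2 or _b are one class to them, and where a whole thing is asked for, a point or a joint stands for the part that bears it (a point fixed in the world has none). Each returns a list of dicts, best first, with "confidence" (0 to 1); they miss things now and then, are a little off and sometimes report something else, mostly with a low value. They report only what shows in the picture. A call takes as long as a camera call. They do not tell look-alikes from the thing itself.
- models.search_frame(query, camera): "box" ([left, top, width, height] in pixels, round what is visible of it).
- models.cut_out(query, camera): "mask" (420x560 bool, what is visible of it) and "box" ([left, top, width, height] in pixels, round what is visible of it).
- models.pinpoint(query, camera): "uv" ([column, row] in pixels: a listed point, or the origin of a listed thing).
The state is a dict: "time_s": time; "q": joint angles; "joint_velocities": joint speeds; "tau": joint torques, N m; "position": TCP position; "ee_rot": TCP orientation; "force": force on the tool from outside, world axes, zero at the start; "wrist_torque": the same for the moment, N m; "gripper_width": finger opening in mm; "gripper_force": force on a finger pad.
Only numpy, scipy, OpenCV 4.12 (cv2) and the standard library are available. Lean on these libraries where they do the work, as an engineer would, in place of code of your own. Each camera call takes 0.05 s, during which the arm holds its last target. There are 200 camera calls.

## Working session

There is one attempt and no reset: what is moved stays moved. The work goes in short steps, Python scripts to look and compute and a tool call to move; the robot and the scene stay as the last step left them, time stands still between calls to the robot, and variables do not carry over. Pictures are saved under pics/ and viewed, at most 14 in all, crops included, and the job is handed in when it is done.

Besides the shell and the picture viewer there is one more tool, called after "Request:" as name(argument=value, ...), one argument or row to a line, values as JSON. servo_tool: Moves the arm, as the interface text tells. Its arguments: {"type":"object","properties":{"deltas":{"type":"array","items":{"type":"array","items":{"type":"number"}}},"gripper":{"type":"number"},"newtons":{"type":"number"}},"required":["deltas"]}

```bash
ls; mkdir -p pics; python3 - <<'E'
from bench import r, imaging, models
import cv2, numpy as np
for n in ["scene","top"]:
    p,d=imaging.grab_frame(n); cv2.imwrite(f"pics/{n}0.png",p[:,:,::-1]); np.save(f"pics/{n}0d.npy",d)
    c=imaging.camera_params(n); print(n,c["fx"],c["cx"],c["cy"],np.round(c["cam_to_world"],3).tolist())
print(r.get_obs())
E
```

```text
pics
scene 473.288957540306 276.76017871997175 205.89478727941903 [[0.795, 0.521, -0.312, 968.284], [0.607, -0.678, 0.415, -674.404], [0.004, -0.519, -0.855, 1427.454], [0.0, 0.0, 0.0, 1.0]]
top 478.5098151301623 278.7161732823727 200.06641199629075 [[0.021, -0.995, 0.096, 308.2], [-1.0, -0.021, 0.002, -19.445], [0.0, -0.096, -0.995, 1930.856], [0.0, 0.0, 0.0, 1.0]]
{'time_s': 0.1, 'q': array([-1.47329156e+00,  2.63498736e-01, -4.88452260e-02,  1.25944405e+00,
        3.44774519e-07,  1.41550732e+00]), 'joint_velocities': array([ 0.0004043 , -0.00108167,  0.00166472,  0.00114711, -0.00069461,
        0.00011273]), 'tau': array([ 5.98687431e-03, -6.38576460e+01,  3.85063827e+01,  1.00001885e-02,
        5.46613319e-05, -8.22962818e-06]), 'position': array([ 131.29059761, -508.13294727,  303.47127515]), 'ee_rot': array([-4.95629754e-04,  9.92022420e-01,  1.26060587e-01,  1.44962400e-05]), 'force': array([0.01076931, 0.1261933 , 0.75312094]), 'wrist_torque': array([ 0.01518468, -0.00086467,  0.0008546 ]), 'gripper_force': 0.0, 'gripper_width': 85.69408438619513}
```

View pics/top0.png

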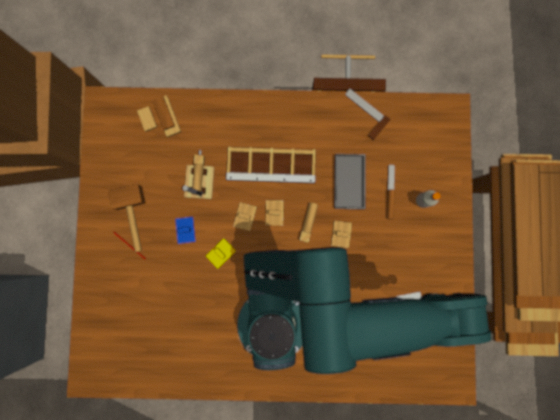

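View pics/scene0.png

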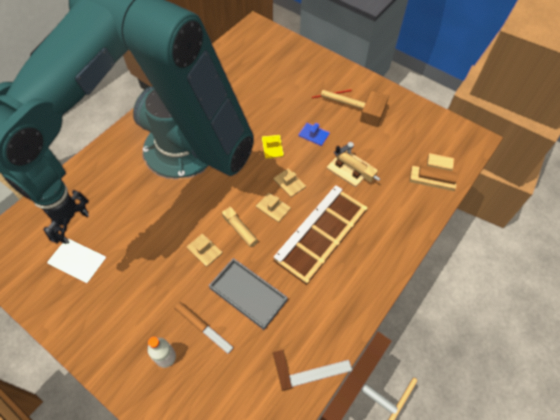

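The top view shows three wooden fronts at (245,216), (274,212) and (342,234). The yellow and blue ones are look-alikes, the plain foot is at (308,222), the V-stand at (198,180), the carrier at (271,163), and the tray at (349,181). The arm may hide a fourth front.

```bash
cat > h.py <<'E'
from bench import r, imaging, models
import cv2, numpy as np
def cloud(n):
    p,d=imaging.grab_frame(n); c=imaging.camera_params(n)
    v,u=np.mgrid[:420,:560]
    P=np.stack([(u-c["cx"])*d/c["fx"],(v-c["cy"])*d/c["fy"],d,np.ones_like(d)],-1)@np.array(c["cam_to_world"]).T
    P=P[...,:3]; P[d==0]=np.nan
    return p,P
def rect(q):
    (c,s,a)=cv2.minAreaRect(q[:,:2].astype(np.float32))
    if s[0]<s[1]: s=s[::-1]; a+=90
    return np.round([*c,*s,(a+90)%180-90],1)
def pca(q):
    m=q[:,:2].mean(0); w,V=np.linalg.eigh(np.cov((q[:,:2]-m).T)); v=V[:,1]
    return np.round([*m,np.degrees(np.arctan(v[1]/v[0]))],1)
def look(names,cams=("top","scene"),conf=.3):
    for n in cams:
        p,P=cloud(n); hsv=cv2.cvtColor(p,cv2.COLOR_RGB2HSV)
        for k in names:
            for o in models.cut_out(k,n):
                if o["confidence"]<conf: continue
                m=o["mask"]&np.isfinite(P[...,2]); q=P[m]
                if len(q)<20: continue
                h=np.median(hsv[m],0)
                z=q[:,2]; print(n,k,round(o["confidence"],2),[int(b) for b in o["box"]],"hsv",h.astype(int),"n",len(q),"z",np.round(np.percentile(z,[2,50,98]),1))
                for lo,hi in ((5,16),(36,56)) if k.startswith("front") else ((8,80),):
                    s=q[(z>lo)&(z<hi)]
                    if len(s)>8: print("    z%d-%d n%d"%(lo,hi,len(s)),"rect",rect(s),"pca",pca(s))
E
python3 - <<'E'
from h import *
look(["front0","new_foot","old_foot","carrier","vstand","tray"])
for n in ("top","scene"):
    for k in ("vee","strap_knob","bay0","bay3","old_foot","new_foot"):
        print(n,k,[(np.round(o["uv"],1).tolist(),round(o["confidence"],2)) for o in models.pinpoint(k,n)[:2]])
E
```

```text
top front0 0.96 [175, 214, 19, 29] hsv [109 216 159] n 440 z [-0.6 11.7 50.8]
    z5-16 n272 rect [363.8 358.4  99.5  70.    8.9] pca [364.5 358.5   8.4]
    z36-56 n56 rect [363.7 358.2  48.2  17.6 -82. ] pca [363.7 357.2 -83.3]
top front0 0.83 [264, 201, 17, 24] hsv [ 18 149 180] n 423 z [-0.3 10.9 50. ]
    z5-16 n258 rect [440.3   3.7  97.3  68.2   1.2] pca [439.    1.2   2.4]
    z36-56 n52 rect [441.5   3.5  43.5  16.5 -89. ] pca [441.    2.6  89.5]
top front0 0.77 [233, 205, 21, 27] hsv [ 18 150 170] n 459 z [-1.7 10.5 49.6]
    z5-16 n274 rect [422.7 121.2 103.4  70.4 -13.9] pca [423.4 120.6 -14.3]
    z36-56 n52 rect [423.5 120.7  45.1  17.6  77.2] pca [423.9 121.1  78.2]
top front0 0.69 [330, 220, 18, 29] hsv [ 18 149 180] n 459 z [-1.1 11.9 52.8]
    z5-16 n267 rect [ 359.3 -268.2  103.5   70.5   -6.1] pca [ 359.9 -266.1   -6.8]
    z36-56 n52 rect [ 360.3 -268.    46.3   18.1   83.8] pca [ 360.3 -267.9   87. ]
top front0 0.66 [206, 243, 28, 24] hsv [ 29 255 186] n 442 z [ 1.4 10.4 48.7]
    z5-16 n269 rect [273.2 213.6  99.7  69.6 -45.6] pca [273.  211.8 -44.5]
    z36-56
[... 3036 characters left out ...]
 rect [ 5.737e+02 -2.981e+02  2.201e+02  1.226e+02  5.000e-01] pca [ 573.5 -297.3   -1. ]
top vee [([197.8, 180.9], 0.75)]
top strap_knob [([196.9, 182.9], 0.57), ([199.3, 193.7], 0.46)]
top bay0 [([300.9, 167.1], 0.9), ([239.4, 162.4], 0.83)]
top bay3 [([300.9, 167.1], 0.9), ([239.4, 162.4], 0.83)]
top old_foot [([198.6, 177.6], 0.91)]
top new_foot [([307.5, 216.0], 0.72), ([196.7, 179.8], 0.7)]
scene vee [([349.2, 163.3], 0.57)]
scene strap_knob [([337.8, 152.0], 0.63)]
scene bay0 [([298.9, 258.9], 0.96), ([346.4, 210.7], 0.83)]
scene bay3 [([298.9, 258.9], 0.96), ([346.4, 210.7], 0.83)]
scene old_foot [([351.5, 162.8], 0.59), ([346.1, 210.8], 0.26)]
scene new_foot [([241.3, 229.6], 0.88)]
```

```bash
python3 - <<'E'
from h import *
for n in ("top","scene"):
    p,P=cloud(n); Q=P.reshape(-1,3); Q=Q[np.isfinite(Q[:,2])]
    def box(c,hx,hy,a,z0,z1):
        a=np.radians(a); d=Q[:,:2]-c; R=np.array([[np.cos(a),-np.sin(a)],[np.sin(a),np.cos(a)]]); l=d@R
        m=(abs(l[:,0])<hx)&(abs(l[:,1])<hy)&(Q[:,2]>z0)&(Q[:,2]<z1)
        return Q[m],l[m]
    q,_=box((560,309),90,90,0,88,110); print(n,"knob",q.mean(0),len(q),rect(q))
    q,_=box((560,309),90,90,0,65.5,76); print(n,"strap",rect(q),len(q))
    q,_=box((602,309),60,40,0,45,63); print(n,"foot",rect(q),pca(q),len(q))
    q,_=box((635,19.5),90,200,0,26,34); print(n,"lip",rect(q),pca(q),len(q))
    q,_=box((645,19.5),60,200,0,12.5,20); print(n,"ribs",rect(q),len(q))
    q,_=box((580,19.5),30,200,0,4,40); print(n,"-x edge pctl", np.percentile(q[:,0],[1,3,10]))
    q,l=box((404,-135),80,20,-13.8,5,45)
    for x0 in range(-75,75,15):
        s=(l[:,0]>=x0)&(l[:,0]<x0+15); y=l[s,1]; z=q[s,2]; print(x0, "zmid",np.round(np.median(z[abs(y)<6]),1),"zedge",np.round(np.median(z[(abs(y)>11)&(abs(y)<17)]),1), end="; ")
    print()
E
```

```text
top knob [505.68735307 294.50246481  99.32979197] 19 [505.4 294.7  15.4  15.1  89.6]
top strap [571.3 324.6 151.1  72.    0.9] 78
top foot [601.9 307.4 119.7  47.8  -0.7] [599.5 306.3  -1.5] 227
top lip [631.9  19.9 353.2 131.2  89.1] [585.6  15.5  89.9] 368
top ribs [644.7  25.4 371.5 116.9  89.5] 710
top -x edge pctl [551.34512476 554.9080795  565.66191563]
-75 zmid 36.0 zedge 37.1; -60 zmid 34.6 zedge 32.7; -45 zmid 34.4 zedge 29.1; -30 zmid 34.2 zedge 27.8; -15 zmid 34.4 zedge 29.0; 0 zmid 37.5 zedge 31.2; 15 zmid 36.6 zedge 29.6; 30 zmid 37.1 zedge 29.9; 45 zmid 36.3 zedge 32.1; 60 zmid 33.9 zedge 29.5; 
scene knob [506.05048055 293.19166946  98.09297601] 26 [504.7 294.9  20.8  15.3 -53. ]
scene strap [573.7 303.4 147.5  80.1 -17.4] 86
scene foot [6.020e+02 3.050e+02 1.175e+02 5.380e+01 6.000e-01] [603.8 302.4  -1. ] 249
scene lip [633.2  21.7 358.1 135.6  89.2] [581.6  15.2  89.3] 552
scene ribs [645.5  26.6 375.5 116.2  89.3] 1215
scene -x edge pctl [551.37270083 554.43216328 567.96530139]
-75 zmid 37.3 zedge 35.0; -60 zmid 34.7 zedge 37.6; -45 zmid 38.2 zedge 31.0; -30 zmid 37.3 zedge 31.2; -15 zmid 37.2 zedge 30.5; 0 zmid 40.9 zedge 30.1; 15 zmid 39.7 zedge 29.0; 30 zmid 38.5 zedge 30.0; 45 zmid 35.7 zedge 31.4; 60 zmid 35.5 zedge 31.7;
```

Request:
servo_tool(
  deltas=[
    [2.5,5.35,-0.7,0,0,5.45],
    [2.5,5.35,-0.7,0,0,5.45],
    [2.5,5.35,-0.7,0,0,5.45],
    [2.5,5.35,-0.7,0,0,5.45],
    [2.5,5.35,-0.7,0,0,5.45],
  ],
  gripper=60,
  newtons=30,
)

```text
time_s: 1.92
position: [194.8, -370.5, 286.2]
ee_rot: [-0.001, 0.933, 0.36, 0.0]
force: [0.5, -1.1, 1.0]
gripper_width: 60.1
gripper_force: 0.0
```

Request:
servo_tool(
  deltas=[
    [2.5,5.35,-0.7,0,0,5.45],
    [2.5,5.35,-0.7,0,0,5.45],
    [2.5,5.35,-0.7,0,0,5.45],
    [2.5,5.35,-0.7,0,0,5.45],
    [2.5,5.35,-0.7,0,0,5.45],
  ],
)

```text
time_s: 2.33
position: [257.0, -237.7, 268.7]
ee_rot: [-0.0, 0.822, 0.57, 0.0]
force: [0.2, -1.0, 1.3]
gripper_width: 60.1
gripper_force: 0.0
```

Request:
servo_tool(
  deltas=[
    [2.5,5.35,-0.7,0,0,5.45],
    [2.5,5.35,-0.7,0,0,5.45],
    [2.5,5.35,-0.7,0,0,5.45],
    [2.5,5.35,-0.7,0,0,5.45],
    [2.5,5.35,-0.7,0,0,5.45],
  ],
)

```text
time_s: 2.75
position: [320.0, -104.0, 251.1]
ee_rot: [-0.0, 0.664, 0.748, 0.0]
force: [-0.0, -0.1, 0.1]
gripper_width: 60.2
gripper_force: 0.0
```

Request:
servo_tool(
  deltas=[
    [2.5,5.35,-0.7,0,0,5.45],
    [2.5,5.35,-0.7,0,0,5.45],
    [2.5,5.35,-0.7,0,0,5.45],
    [2.5,5.35,-0.7,0,0,5.45],
    [2.5,5.35,-0.7,0,0,5.45],
  ],
)

```text
time_s: 3.17
position: [383.4, 30.0, 233.5]
ee_rot: [0.0, 0.469, 0.883, 0.001]
force: [-0.2, -0.1, -0.1]
gripper_width: 60.0
gripper_force: 0.0
```

Request:
servo_tool(
  deltas=[
    [2.5,5.35,-0.7,0,0,5.45],
    [2.5,5.35,-0.7,0,0,5.45],
    [2.5,5.35,-0.7,0,0,5.45],
    [2.5,5.35,-0.7,0,0,5.45],
    [2.5,5.35,-0.7,0,0,5.45],
  ],
)

```text
time_s: 3.58
position: [446.2, 162.6, 215.6]
ee_rot: [0.0, 0.25, 0.968, 0.0]
force: [-0.7, -0.9, -1.4]
gripper_width: 59.5
gripper_force: 0.0
```

Request:
servo_tool(
  deltas=[
    [2.5,5.35,-0.7,0,0,5.45],
    [2.5,5.35,-0.7,0,0,5.45],
    [2.5,5.35,-0.7,0,0,5.45],
    [2.5,5.35,-0.7,0,0,5.45],
    [2.5,5.35,-0.7,0,0,5.45],
  ],
)

```text
time_s: 4.0
position: [508.7, 296.0, 197.7]
ee_rot: [0.0, 0.015, 1.0, 0.0]
force: [0.3, -0.2, -0.5]
gripper_width: 60.1
gripper_force: 0.0
```

Request:
servo_tool(
  deltas=[
    [-0.12,-0.06,-1,0,0,0],
    [-0.12,-0.06,-2.02,0,0,0],
    [-0.12,-0.06,-2.02,0,0,0],
    [-0.12,-0.06,-2.02,0,0,0],
  ],
  gripper=50,
)

```text
time_s: 4.33
position: [503.4, 291.0, 148.2]
ee_rot: [-0.001, 0.02, 1.0, -0.001]
force: [0.3, -0.4, 1.0]
gripper_width: 50.1
gripper_force: 0.0
```

Request:
servo_tool(
  deltas=[
    [0,0,0,0,0,0],
    [0,0,0,0,0,0],
    [0,0,0,0,0,0],
    [0,0,0,0,0,0],
    [0,0,0,0,0,0],
  ],
  gripper=8,
)

```text
time_s: 4.75
position: [504.9, 293.8, 150.2]
ee_rot: [0.002, 0.018, 1.0, 0.002]
force: [4.4, 8.5, 1.8]
gripper_width: 16.4
gripper_force: 31.0
```

Request:
servo_tool(
  deltas=[
    [-0.36,0.15,0,0,0,0],
    [-0.72,0.37,0,0,0,0],
    [-1.02,0.65,0,0,0,0],
    [-1.28,0.98,0,0,0,0],
    [-1.48,1.35,0,0,0,0],
  ],
)

```text
time_s: 5.17
position: [464.9, 325.1, 149.6]
ee_rot: [-0.0, 0.018, 1.0, -0.002]
force: [-14.3, -15.2, 14.0]
gripper_width: 16.8
gripper_force: 30.8
```

Request:
servo_tool(
  deltas=[
    [-0.13,0.4,0,0,0,0],
    [-0.18,0.73,0,0,0,0],
    [-0.19,0.98,0,0,0,0],
    [-0.19,0.98,0,0,0,0],
    [-0.19,0.98,0,0,0,0],
  ],
)

```text
time_s: 5.58
position: [460.4, 351.0, 149.2]
ee_rot: [-0.001, 0.017, 1.0, 0.0]
force: [-8.3, -1.0, 5.7]
gripper_width: 17.0
gripper_force: 32.6
```

Request:
servo_tool(
  deltas=[
    [0,0,0,0,0,0],
    [0,0,0,0,0,0],
    [0,0,1.5,0,0,0],
    [0,0,3,0,0,0],
    [0,0,3,0,0,0],
  ],
  gripper=70,
)

```text
time_s: 6.0
position: [463.5, 351.9, 230.1]
ee_rot: [0.004, 0.018, 1.0, 0.002]
force: [0.5, 0.5, 1.6]
gripper_width: 70.4
gripper_force: 0.0
```

```bash
python3 - <<'E'
from h import *
look(["front0","new_foot","old_foot","vstand"])
for n in ("top","scene"):
    p,P=cloud(n); Q=P.reshape(-1,3); Q=Q[np.isfinite(Q[:,2])]
    m=lambda x0,x1,y0,y1,z0,z1: Q[(Q[:,0]>x0)&(Q[:,0]<x1)&(Q[:,1]>y0)&(Q[:,1]<y1)&(Q[:,2]>z0)&(Q[:,2]<z1)]
    q=m(430,530,330,375,64,76); print(n,"strap",pca(q),rect(q),len(q))
    q=m(515,700,270,335,52,64); print(n,"foot ridge",pca(q),rect(q),len(q))
cv2.imwrite("pics/s1.png",cv2.resize(p[110:300,170:400],None,fx=3,fy=3)[:,:,::-1])
E
```

```text
top front0 0.87 [330, 221, 19, 27] hsv [ 18 149 177] n 432 z [ 0.7 11.9 51.8]
    z5-16 n259 rect [ 360.8 -267.4  100.3   68.9   -7.2] pca [ 359.  -266.3   -6.2]
    z36-56 n50 rect [ 360.5 -267.6   45.8   18.1   83.7] pca [ 360.  -267.1   85.6]
top front0 0.81 [205, 242, 28, 25] hsv [ 29 255 183] n 411 z [ 0.4 11.9 51.9]
    z5-16 n249 rect [274.7 214.5  98.7  67.7 -43.8] pca [275.5 210.6 -36.5]
    z36-56 n56 rect [273.  212.9  44.4  19.2  46.4] pca [272.9 211.7  44.1]
top front0 0.8 [263, 201, 21, 23] hsv [ 18 149 177] n 426 z [ 0.6 11.7 51.9]
    z5-16 n257 rect [440.2   3.8  97.1  68.4   1.2] pca [439.2   2.   -1.1]
    z36-56 n52 rect [441.7   3.6  43.6  16.8 -88.6] pca [441.3   2.   89.2]
top front0 0.63 [234, 204, 19, 27] hsv [ 18 149 176] n 437 z [-0.4 11.7 51.3]
    z5-16 n254 rect [423.1 120.6 100.3  69.9 -13.4] pca [422.1 120.4 -11.4]
    z36-56 n53 rect [423.6 120.7  45.   17.4  78. ] pca [423.5 120.9  77.2]
top new_foot 0.91 [298, 202, 20, 39] hsv [ 18 149 171] n 317 z [21.3 33.7 45.3]
    z8-80 n315 rect [ 404.8 -134.4  152.3   34.6  -14.3] pca [ 404.8 -134.7  -13.9]
t
[... 2642 characters left out ...]
57.7 67.4]
    z8-80 n511 rect [583.1 324.  196.8  71.3  -3.3] pca [590.6 304.9  -3.6]
scene old_foot 0.7 [326, 131, 42, 54] hsv [ 19 100 197] n 668 z [ 2.7 15.8 98.6]
    z8-80 n568 rect [540.3 309.1 168.8 116.1  -0.7] pca [549.1 295.8 -32.4]
scene vstand 0.71 [327, 133, 32, 51] hsv [ 20  97 202] n 594 z [ 4.3 16.  92. ]
    z8-80 n523 rect [541.3 309.9 169.6 111.3  -3.3] pca [549.2 293.8 -33. ]
top strap [506.3 349.3   7.5] [491.6 350.3  70.8  16.8   2.3] 40
top foot ridge [593.  307.5  -2.5] [597.4 306.3 161.5  36.5  -1.4] 228
scene strap [494.9 350.    1.6] [ 4.941e+02  3.532e+02  6.930e+01  2.580e+01 -3.000e-01] 78
scene foot ridge [592.  304.9  -1.4] [594.8 307.3 155.8  40.8  -0.9] 258
```

Request:
servo_tool(
  deltas=[
    [1.6,-0.7,0,0,0,0],
    [3.2,-1.4,0,0,0,0],
    [3.94,-1.68,0,0,0,0],
    [3.94,-1.68,0,0,0,0],
    [3.94,-1.68,0,0,0,0],
  ],
)

```text
time_s: 7.02
position: [560.9, 308.2, 222.7]
ee_rot: [-0.0, 0.018, 1.0, -0.0]
force: [-0.4, -0.7, 1.0]
gripper_width: 69.9
gripper_force: 0.0
```

Request:
servo_tool(
  deltas=[
    [0,0,-1.5,0,0,0],
    [0,0,-3,0,0,0],
    [0,0,-4.4,0,0,0],
    [0,0,-5.1,0,0,0],
    [0,0,-5.1,0,0,0],
  ],
)

```text
time_s: 7.43
position: [557.1, 308.7, 92.2]
ee_rot: [-0.003, 0.017, 1.0, -0.001]
force: [-0.3, -0.9, -0.2]
gripper_width: 70.1
gripper_force: 0.0
```

Request:
servo_tool(
  deltas=[
    [0,0,0,0,0,0],
    [0,0,0,0,0,0],
    [0,0,0,0,0,0],
    [0,0,0,0,0,0],
    [0,0,0,0,0,0],
  ],
  gripper=20,
  newtons=60,
)

```text
time_s: 7.85
position: [560.6, 309.4, 98.0]
ee_rot: [0.001, 0.018, 1.0, 0.001]
force: [-2.1, -0.2, 6.9]
gripper_width: 34.5
gripper_force: 45.1
```

View pics/s1.png

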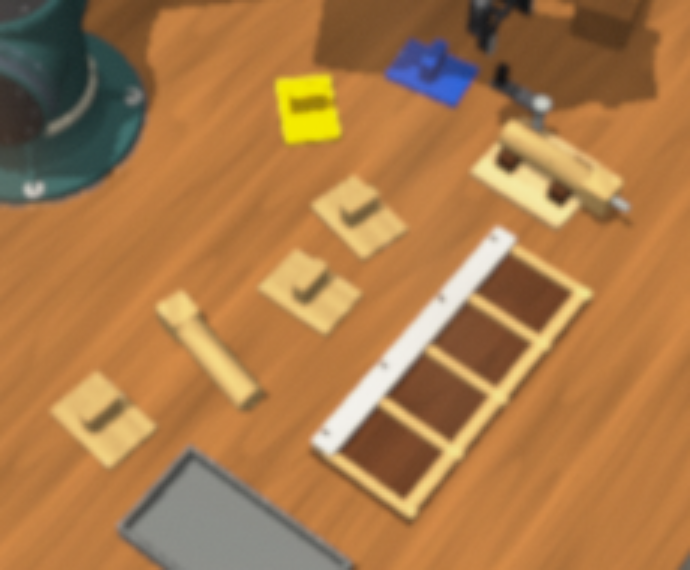

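Request:
servo_tool(
  deltas=[
    [0,0,0.5,0,0,0],
    [0,0,1.5,0,0,0],
    [0,0,3,0,0,0],
    [0,0,4,0,0,0],
  ],
)

```text
time_s: 8.18
position: [560.3, 309.2, 199.9]
ee_rot: [0.001, 0.018, 1.0, 0.001]
force: [1.0, -0.1, -1.1]
gripper_width: 34.1
gripper_force: 62.3
```

Request:
servo_tool(
  deltas=[
    [-0.2,-1.5,0,0,0,0],
    [-0.2,-3.1,0,0,0,0],
    [-0.2,-4.7,0,0,0,0],
    [-0.2,-6.3,0,0,0,0],
    [-0.2,-7.9,0,0,0,0],
  ],
)

```text
time_s: 8.6
position: [554.9, 109.9, 197.4]
ee_rot: [0.001, 0.017, 1.0, 0.0]
force: [0.7, 0.4, -1.3]
gripper_width: 34.1
gripper_force: 62.6
```

Request:
servo_tool(
  deltas=[
    [-0.2,-1.6,0,0,0,0],
    [-0.2,-3.2,0,0,0,0],
    [-0.2,-4.8,0,0,0,0],
    [-0.2,-6.4,0,0,0,0],
    [-0.2,-8,0,0,0,0],
  ],
)

```text
time_s: 9.02
position: [549.9, -90.5, 197.5]
ee_rot: [0.001, 0.018, 1.0, -0.0]
force: [1.1, 0.6, -0.9]
gripper_width: 33.9
gripper_force: 62.6
```

Request:
servo_tool(
  deltas=[
    [-0.2,-1.6,0,0,0,0],
    [-0.2,-3.2,0,0,0,0],
    [-0.2,-4.8,0,0,0,0],
    [-0.2,-6.4,0,0,0,0],
    [-0.2,-8,0,0,0,0],
  ],
)

```text
time_s: 9.43
position: [544.8, -290.7, 197.5]
ee_rot: [0.001, 0.018, 1.0, -0.001]
force: [1.9, -0.6, -1.0]
gripper_width: 34.3
gripper_force: 62.6
```

Request:
servo_tool(
  deltas=[
    [0,-0.38,-1.5,0,0,0],
    [0,-0.38,-3,0,0,0],
    [0,-0.38,-4,0,0,0],
    [0,-0.38,-4.55,0,0,0],
    [0,-0.38,-4.55,0,0,0],
  ],
)

```text
time_s: 9.85
position: [544.4, -297.7, 80.7]
ee_rot: [-0.001, 0.018, 1.0, 0.001]
force: [-0.3, 0.4, -2.0]
gripper_width: 34.7
gripper_force: 63.6
```

Request:
servo_tool(
  deltas=[
    [0,0,0,0,0,0],
    [0,0,0,0,0,0],
    [0,0,0,0,0,0],
    [0,0,0,0,0,0],
  ],
  gripper=55,
)

```text
time_s: 10.18
position: [545.6, -298.4, 83.5]
ee_rot: [0.001, 0.018, 1.0, -0.001]
force: [0.7, 0.0, -0.1]
gripper_width: 55.0
gripper_force: 0.0
```

Request:
servo_tool(
  deltas=[
    [0,0,0.8,0,0,0],
    [0,0,2,0,0,0],
    [0,0,3.5,0,0,0],
    [0,0,4.6,0,0,0],
  ],
)

```text
time_s: 10.52
position: [545.2, -298.1, 200.5]
ee_rot: [0.001, 0.018, 1.0, -0.001]
force: [0.4, 0.3, 0.3]
gripper_width: 54.9
gripper_force: 0.0
```

```bash
python3 - <<'E'
from h import *
look(["new_foot","old_foot"])
E
```

```text
top new_foot 0.43 [303, 200, 12, 17] hsv [ 18 148 136] n 66 z [22.5 33.7 48. ]
    z8-80 n66 rect [ 450.4 -136.    60.9   20.8  -29.5] pca [ 454.  -139.6  -24.7]
top old_foot 0.62 [345, 161, 5, 9] hsv [ 18 134 152] n 48 z [ 9.4 39.7 52.4]
    z8-80 n48 rect [ 633.5 -290.5   48.4   16.4  -20.5] pca [ 629.8 -289.9  -23.1]
scene old_foot 0.94 [230, 277, 42, 35] hsv [ 19 121 205] n 525 z [ 6.5 39.8 47.5]
    z8-80 n508 rect [ 588.5 -298.9  151.7   37.8   -2.4] pca [ 589.6 -301.4   -2.6]
```

Request:
servo_tool(
  deltas=[
    [-0.5,1.5,0,0,0,0],
    [-1,3,0,0,0,-1],
    [-1.5,4.5,0,0,0,-2],
    [-2,6,0,0,0,-2.36],
    [-2.5,7.3,0,0,0,-2.36],
  ],
)

```text
time_s: 11.23
position: [481.0, -113.4, 196.0]
ee_rot: [-0.001, 0.121, 0.993, 0.0]
force: [0.5, 0.7, -0.0]
gripper_width: 55.0
gripper_force: 0.0
```

Request:
servo_tool(
  deltas=[
    [-0.5,1.5,0,0,0,0],
    [-1,3,0,0,0,0],
    [-1.5,4.5,0,0,0,0],
    [-2,6,0,0,0,0],
    [-2.3,6.7,0,0,0,0],
  ],
  gripper=70,
)

```text
time_s: 11.65
position: [422.7, 54.9, 196.3]
ee_rot: [-0.001, 0.119, 0.993, 0.0]
force: [0.4, -0.6, 0.1]
gripper_width: 69.5
gripper_force: 0.0
```

```bash
python3 - <<'E'
from h import *
look(["new_foot"])
E
```

```text
top new_foot 0.88 [297, 203, 20, 42] hsv [ 18 149 169] n 344 z [ 6.1 33.6 44.1]
    z8-80 n336 rect [ 403.6 -135.8  155.1   38.2  -16.7] pca [ 402.5 -134.8  -13.8]
scene new_foot 0.92 [222, 209, 35, 38] hsv [ 19 126 228] n 509 z [ 1.9 34.5 43.7]
    z8-80 n484 rect [ 404.9 -134.6  158.9   36.9  -13.3] pca [ 407.4 -138.7  -12.9]
```

Request:
servo_tool(
  deltas=[
    [-0.14,-1.6,0,0,0,0],
    [-0.14,-3.2,0,0,0,0],
    [-0.14,-4.8,0,0,0,0],
    [-0.14,-6.4,0,0,0,0],
    [-0.14,-7.65,0,0,0,0],
  ],
)

```text
time_s: 12.27
position: [421.2, -143.1, 196.8]
ee_rot: [-0.0, 0.121, 0.993, -0.0]
force: [0.7, 0.3, -0.6]
gripper_width: 69.9
gripper_force: 0.0
```

Request:
servo_tool(
  deltas=[
    [0,0,-1.4,0,0,0],
    [0,0,-2.8,0,0,0],
    [0,0,-3.9,0,0,0],
    [0,0,-4.5,0,0,0],
    [0,0,-4.73,0,0,0],
  ],
)

```text
time_s: 12.68
position: [420.3, -139.9, 76.4]
ee_rot: [-0.002, 0.121, 0.993, 0.001]
force: [-0.3, 0.1, 0.1]
gripper_width: 70.3
gripper_force: 0.0
```

Request:
servo_tool(
  deltas=[
    [0,0,0,0,0,0],
    [0,0,0,0,0,0],
    [0,0,0,0,0,0],
    [0,0,0,0,0,0],
    [0,0,0,0,0,0],
  ],
  gripper=20,
  newtons=60,
)

```text
time_s: 13.1
position: [422.1, -139.8, 80.1]
ee_rot: [0.001, 0.12, 0.993, -0.001]
force: [-1.7, -1.4, 8.2]
gripper_width: 34.1
gripper_force: 59.4
```

Request:
servo_tool(
  deltas=[
    [0,0,0.5,0,0,0],
    [0,0,1.5,0,0,0],
    [0,0,3,0,0,0],
    [0,0,4,0,0,0],
    [0,0,4,0,0,0],
  ],
)

```text
time_s: 13.52
position: [423.3, -140.2, 184.0]
ee_rot: [0.004, 0.12, 0.993, -0.001]
force: [0.3, -0.3, 0.1]
gripper_width: 33.8
gripper_force: 60.1
```

Request:
servo_tool(
  deltas=[
    [0.5,1.6,0.2,0,0,0.2],
    [1,3.2,0.4,0,0,0.4],
    [1.5,4.8,0.6,0,0,0.6],
    [1.85,6,0.6,0,0,0.8],
  ],
)

```text
time_s: 13.85
position: [468.5, 12.9, 195.2]
ee_rot: [0.001, 0.085, 0.996, 0.0]
force: [0.6, -1.2, -1.3]
gripper_width: 34.3
gripper_force: 60.3
```

Request:
servo_tool(
  deltas=[
    [0.5,1.6,0,0,0,0.2],
    [1,3.2,0,0,0,0.4],
    [1.5,4.8,0,0,0,0.6],
    [1.85,6,0,0,0,0.8],
  ],
)

```text
time_s: 14.18
position: [514.5, 163.7, 194.3]
ee_rot: [0.001, 0.05, 0.999, 0.0]
force: [0.0, -0.6, -2.0]
gripper_width: 34.1
gripper_force: 60.3
```

Request:
servo_tool(
  deltas=[
    [0.5,1.6,0,0,0,0.2],
    [1,3.2,0,0,0,0.4],
    [1.5,4.8,0,0,0,0.6],
    [1.84,5.93,0,0,0,0.76],
    [1.84,5.93,0,0,0,0.76],
  ],
)

```text
time_s: 14.6
position: [560.8, 313.8, 193.5]
ee_rot: [0.001, 0.015, 1.0, 0.001]
force: [-0.5, 0.2, -2.4]
gripper_width: 34.0
gripper_force: 60.4
```

```bash
python3 - <<'E'
from h import *
look(["new_foot","vstand"],("scene",))
print(r.get_obs()["position"],r.get_obs()["gripper_force"])
E
```

```text
scene new_foot 0.81 [327, 127, 44, 29] hsv [ 19 128 184] n 364 z [ 36.3 148.2 157.4]
scene vstand 0.84 [326, 149, 45, 35] hsv [ 18 111 186] n 952 z [ 1.9 14.4 43.2]
    z8-80 n852 rect [557.8 312.  136.5 120.5  -3.9] pca [561.5 305.7  -1.2]
[559.78013549 308.85329732 193.79620584] 60.37371039390564
```

Request:
servo_tool(
  deltas=[
    [0,0,-1.2,0,0,0],
    [0,0,-2.2,0,0,0],
    [0,0,-3,0,0,0],
    [0,0,-3.3,0,0,0],
    [0,0,-3.5,0,0,0],
  ],
)

```text
time_s: 15.17
position: [559.6, 307.8, 105.9]
ee_rot: [-0.001, 0.018, 1.0, -0.0]
force: [-1.0, 2.2, 2.5]
gripper_width: 33.9
gripper_force: 60.7
```

Request:
servo_tool(
  deltas=[
    [0,0,-0.1,0,0,0],
    [0,0,-0.15,0,0,0],
    [0,0,-0.15,0,0,0],
  ],
)

```text
time_s: 15.42
position: [560.5, 309.1, 104.4]
ee_rot: [0.001, 0.018, 1.0, 0.001]
force: [-2.6, 2.3, 1.3]
gripper_width: 33.6
gripper_force: 60.7
```

Seated near the Vs; release, lift clear, look.

Request:
servo_tool(
  deltas=[
    [0,0,0,0,0,0],
    [0,0,0,0,0,0],
    [0,0,0,0,0,0],
  ],
  gripper=60,
)

```text
time_s: 15.67
position: [560.4, 308.9, 103.3]
ee_rot: [0.001, 0.018, 1.0, 0.0]
force: [-0.4, -0.2, 0.1]
gripper_width: 60.1
gripper_force: 0.0
```

Request:
servo_tool(
  deltas=[
    [0,0,0.8,0,0,0],
    [0,0,2,0,0,0],
    [0,0,3.2,0,0,0],
    [-1.5,0,4,0,0,0],
    [-2.5,0,4,0,0,0],
  ],
)

```text
time_s: 16.08
position: [498.0, 309.3, 206.5]
ee_rot: [0.003, 0.018, 1.0, 0.001]
force: [0.9, 1.4, -0.1]
gripper_width: 60.0
gripper_force: 0.0
```

```bash
python3 - <<'E'
from h import *
for n in ("top","scene"):
    p,P=cloud(n); Q=P.reshape(-1,3); Q=Q[np.isfinite(Q[:,2])]
    m=lambda x0,x1,y0,y1,z0,z1: Q[(Q[:,0]>x0)&(Q[:,0]<x1)&(Q[:,1]>y0)&(Q[:,1]<y1)&(Q[:,2]>z0)&(Q[:,2]<z1)]
    q=m(440,650,275,332,50,66); print(n,"foot ridge",pca(q),rect(q),len(q),np.percentile(q[:,2],[50,90]))
    q=m(430,520,335,375,88,106); print(n,"knob",q.mean(0),len(q))
cv2.imwrite("pics/s2.png",cv2.resize(p[90:220,290:420],None,fx=4,fy=4)[:,:,::-1])
E
```

```text
top foot ridge [566.7 306.2   3.5] [541.7 303.8 151.2  44.7  -2.5] 167 [57.4679082 63.3364334]
top knob [nan nan nan] 0
scene foot ridge [539.5 307.2  -2.9] [540.8 309.4 158.1  38.4  -4.3] 328 [59.73318166 64.17511821]
scene knob [469.68980373 351.69997391  96.92897069] 13<stdin>:6: RuntimeWarning: Mean of empty slice.
  ret = um.true_divide(
```

View pics/s2.png

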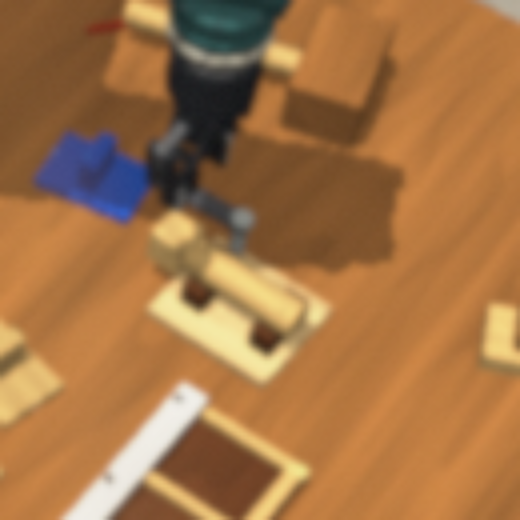

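Request:
servo_tool(
  deltas=[
    [-0.8,0.9,0,0,0,0],
    [-1.42,1.68,0,0,0,0],
    [-1.42,1.68,0,0,0,0],
    [-1.42,1.68,-1.2,0,0,0],
    [-1.42,1.68,-2,0,0,0],
  ],
  gripper=50,
)

```text
time_s: 16.6
position: [462.5, 351.3, 151.9]
ee_rot: [0.001, 0.017, 1.0, 0.0]
force: [-0.2, -0.6, -2.3]
gripper_width: 49.9
gripper_force: 0.0
```

Request:
servo_tool(
  deltas=[
    [0,0,-0.19,0,0,0],
    [0,0,-0.19,0,0,0],
  ],
)

```text
time_s: 16.77
position: [461.9, 350.4, 146.8]
ee_rot: [-0.001, 0.018, 1.0, -0.001]
force: [-0.1, -0.4, 0.4]
gripper_width: 50.0
gripper_force: 0.0
```

Request:
servo_tool(
  deltas=[
    [0,0,0,0,0,0],
    [0,0,0,0,0,0],
    [0,0,0,0,0,0],
    [0,0,0,0,0,0],
    [0,0,0,0,0,0],
  ],
  gripper=8,
  newtons=30,
)

```text
time_s: 17.18
position: [462.7, 351.1, 149.1]
ee_rot: [0.001, 0.018, 1.0, 0.0]
force: [-0.3, -1.2, 6.8]
gripper_width: 16.9
gripper_force: 29.2
```

Request:
servo_tool(
  deltas=[
    [0.04,-0.46,0,0,0,0],
    [0.16,-0.9,0,0,0,0],
    [0.36,-1.31,0,0,0,0],
    [0.64,-1.68,0,0,0,0],
    [0.99,-1.98,0,0,0,0],
  ],
)

```text
time_s: 17.6
position: [487.1, 301.8, 148.9]
ee_rot: [0.0, 0.017, 1.0, 0.001]
force: [1.7, 9.8, 1.0]
gripper_width: 16.6
gripper_force: 29.7
```

Request:
servo_tool(
  deltas=[
    [0.36,-0.22,0,0,0,0],
    [0.71,-0.36,0,0,0,0],
    [1.04,-0.43,0,0,0,0],
    [1.29,-0.46,0,0,0,0],
    [1.35,-0.46,0,0,0,0],
  ],
)

```text
time_s: 18.02
position: [519.8, 290.8, 148.6]
ee_rot: [-0.001, 0.017, 1.0, 0.002]
force: [-17.8, 8.0, 14.9]
gripper_width: 16.7
gripper_force: 31.1
```

Request:
servo_tool(
  deltas=[
    [0,0,0,0,0,0],
    [0,0,0,0,0,0],
    [0,0,0,0,0,0],
    [0,0,1.3,0,0,0],
    [0,0,2.6,0,0,0],
  ],
  gripper=50,
)

```text
time_s: 18.43
position: [519.7, 289.5, 212.6]
ee_rot: [-0.002, 0.018, 1.0, -0.001]
force: [1.0, 0.3, 0.4]
gripper_width: 49.9
gripper_force: 0.0
```

Request:
servo_tool(
  deltas=[
    [-0.5,-0.8,0.2,0,0,1.3],
    [-1,-1.6,0.4,0,0,2.6],
    [-1.3,-2.25,0.4,0,0,3.9],
    [-1.3,-2.25,0.4,0,0,5.2],
  ],
)

```text
time_s: 18.77
position: [486.8, 231.6, 223.7]
ee_rot: [0.0, -0.21, 0.978, -0.0]
force: [1.3, 0.5, 0.6]
gripper_width: 49.9
gripper_force: 0.0
```

Request:
servo_tool(
  deltas=[
    [-0.5,-0.8,0,0,0,1.3],
    [-1,-1.6,0,0,0,2.6],
    [-1.3,-2.25,0,0,0,3.9],
    [-1.3,-2.25,0,0,0,5.2],
  ],
)

```text
time_s: 19.1
position: [454.1, 175.4, 223.2]
ee_rot: [-0.0, -0.424, 0.905, -0.0]
force: [0.6, 0.7, 1.5]
gripper_width: 49.7
gripper_force: 0.0
```

Request:
servo_tool(
  deltas=[
    [-0.5,-0.8,0,0,0,1.3],
    [-1,-1.6,0,0,0,2.6],
    [-1.26,-2.26,0,0,0,3.9],
    [-1.26,-2.26,0,0,0,5.2],
    [-1.26,-2.26,0,0,0,5.2],
  ],
)

```text
time_s: 19.52
position: [423.8, 120.2, 223.2]
ee_rot: [0.0, -0.617, 0.787, -0.0]
force: [-0.3, -0.2, -0.1]
gripper_width: 50.0
gripper_force: 0.0
```

```bash
python3 - <<'E'
from h import *
for n in ("top","scene"):
    p,P=cloud(n); hsv=cv2.cvtColor(p,cv2.COLOR_RGB2HSV).astype(int)
    X,Y,Z=P[...,0],P[...,1],P[...,2]
    reg=(abs(X-634)<90)&(abs(Y-20)<200)
    wh=reg&(hsv[...,1]<60)&(hsv[...,2]>120)&(Z>15)&(Z<45)
    # per-y-bin extents of white lip
    q=P[wh]; print(n,"lip",rect(q),pca(q),len(q))
    lo=[];hi=[]
    for y in range(-140,180,20):
        s=q[(q[:,1]>=y)&(q[:,1]<y+20),0]
        if len(s)>5: lo.append(s.min());hi.append(s.max())
    print("  lip x lo/hi med",np.median(lo),np.median(hi),"slope",np.polyfit(range(len(hi)),hi,1)[0]/20)
    # dark bay floors
    dk=reg&(hsv[...,2]<125)&(hsv[...,1]>120)&(Z<16)&(X>590)&(X<690)
    k,lab,st,ce=cv2.connectedComponentsWithStats(dk.astype(np.uint8))
    for i in range(1,k):
        if st[i,4]>100: s=P[lab==i]; print("  bay",rect(s),"mean",np.round(s.mean(0),1),st[i,4])
    # stand check
    Q=P[np.isfinite(Z)]
    m=lambda x0,x1,y0,y1,z0,z1: Q[(Q[:,0]>x0)&(Q[:,0]<x1)&(Q[:,1]>y0)&(Q[:,1]<y1)&(Q[:,2]>z0)&(Q[:,2]<z1)]
    q=m(480,560,260,330,88,106); print(n,"knob",q.mean(0),len(q))
    q=m(540,650,275,332,50,64); print(n,"foot",pca(q),rect(q),np.percentile(q[:,2],[50,90]))
look(["front0"])
print(r.get_obs()["position"])
cv2.imwrite("pics/s3.png",cv2.resize(p[110:300,170:400],None,fx=3,fy=3)[:,:,::-1])
E
```

```text
top lip [583.9  20.8 354.6  33.9  89.2] [581.2  19.1  89.2] 599
  lip x lo/hi med 568.4768436271822 595.6537667057045 slope 0.009721514480900716
  bay [647.6 148.3  81.   72.3  -2. ] mean [647.7 147.9   7.7] 320
  bay [647.   61.3  83.5  69.5   1.2] mean [647.1  61.3   8.2] 326
  bay [646.6 -24.3  79.1  69.7   1.1] mean [646.1 -24.    8.3] 332
  bay [ 644.6 -111.6   79.9   73.3    0.7] mean [ 644.1 -110.8    8.1] 331
top knob [522.62592393 290.93545619  99.1685221 ] 16
top foot [579.  307.7  -1.1] [579.3 309.2  76.7  32.7   1.1] [56.82596636 61.56975087]
scene lip [581.4  22.2 357.4  28.4  89.2] [581.3  12.4  89.1] 739
  lip x lo/hi med 568.0885998036375 594.3323638102545 slope 0.01696156467103941
  bay [639.2 153.8  84.1  62.1  -1.6] mean [640.2 153.7  10.3] 327
  bay [665.7  66.1  60.7  30.8  86.7] mean [665.2  65.3  10.4] 128
  bay [618.1 -20.6  62.4  50.   85. ] mean [617.9 -27.7  10.2] 149
  bay [666.4 -19.9  62.1  25.7 -84.1] mean [666.2 -19.1  10.2] 115
  bay [ 615.8 -104.4   65.8   42.9   89.1] mean [ 614.6 -104.8    9.6] 210
  bay [ 666.9 -106.2   65.7   23.5  -88.5] mean [ 
[... 1495 characters left out ...]
-1.000e-01]
    z36-56 n74 rect [440.7   0.5  43.3  19.3  89.8] pca [ 4.42e+02  2.00e-01 -8.89e+01]
scene front0 0.68 [261, 134, 20, 25] hsv [ 27 248 222] n 414 z [ 1.  14.9 53.6]
    z5-16 n204 rect [269.  216.  115.   71.4 -44.8] pca [278.6 202.8 -34.2]
    z36-56 n71 rect [273.4 214.5  45.5  22.2  42.6] pca [274.3 211.6  41.3]
scene front0 0.59 [187, 234, 34, 32] hsv [ 19 126 228] n 611 z [ 3.6 13.4 51.5]
    z5-16 n415 rect [ 358.6 -267.   107.1   70.8   -6.2] pca [ 364.7 -270.    -3.3]
    z36-56 n92 rect [ 361.1 -266.7   46.9   21.4   81.3] pca [ 361.7 -267.8   82.6]
scene front0 0.35 [339, 142, 13, 13] hsv [17 31 70] n 114 z [ 69.1  76.8 103.1]
[424.23668486 121.26289665 222.85146885]
```

Request:
servo_tool(
  deltas=[
    [0,0,-1.5,0,0,0],
    [0,0,-3,0,0,0],
    [0,0,-4.4,0,0,0],
    [0,0,-5.1,0,0,0],
    [0,0,-5.4,0,0,0],
  ],
)

```text
time_s: 20.23
position: [422.8, 121.0, 85.5]
ee_rot: [-0.002, -0.615, 0.788, 0.001]
force: [-0.5, -0.3, 0.6]
gripper_width: 50.1
gripper_force: 0.0
```

Request:
servo_tool(
  deltas=[
    [0,0,0,0,0,0],
    [0,0,0,0,0,0],
    [0,0,0,0,0,0],
    [0,0,0,0,0,0],
    [0,0,0,0,0,0],
  ],
  gripper=8,
  newtons=50,
)

```text
time_s: 20.65
position: [424.9, 121.1, 89.1]
ee_rot: [0.001, -0.616, 0.788, -0.001]
force: [-0.2, 0.6, 9.5]
gripper_width: 17.5
gripper_force: 50.2
```

Request:
servo_tool(
  deltas=[
    [0,0,0.6,0,0,0],
    [0,0,1.8,0,0,0],
    [0,0,3,0,0,0],
    [0,0,3,0,0,0],
  ],
)

```text
time_s: 20.98
position: [426.0, 121.2, 167.9]
ee_rot: [0.003, -0.616, 0.788, -0.002]
force: [2.4, 0.8, 0.1]
gripper_width: 17.2
gripper_force: 49.2
```

View pics/s3.png

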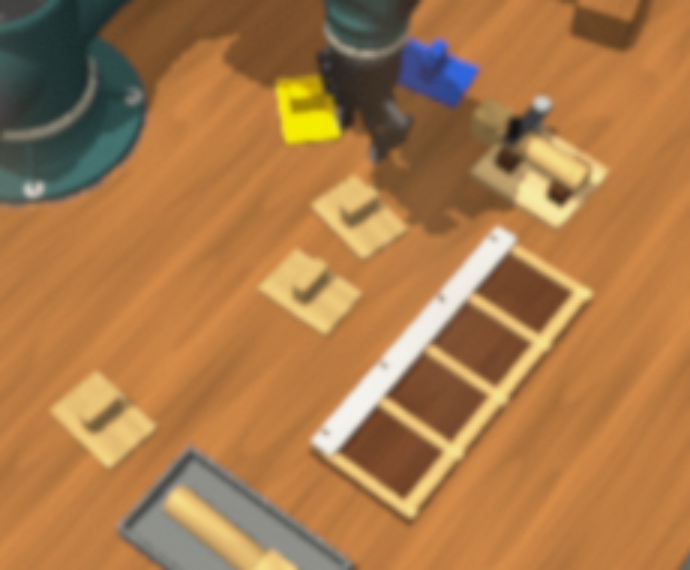

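Request:
servo_tool(
  deltas=[
    [1.4,0.2,0.5,0,0,0.6],
    [2.8,0.4,1.08,0,0,1.2],
    [4.2,0.6,1.08,0,0,1.8],
    [5.6,0.8,1.08,0,0,2.4],
    [7,1.09,1.08,0,0,2.64],
  ],
)

```text
time_s: 21.4
position: [600.7, 148.2, 190.4]
ee_rot: [0.0, -0.703, 0.711, -0.0]
force: [0.3, -0.2, -0.4]
gripper_width: 17.3
gripper_force: 49.2
```

Request:
servo_tool(
  deltas=[
    [0.8,0,0,0,0,0],
    [1.11,0,0,0,0,0],
    [1.11,0,0,0,0,0],
  ],
)

```text
time_s: 21.65
position: [627.8, 148.0, 189.3]
ee_rot: [-0.0, -0.702, 0.712, 0.0]
force: [-1.0, -0.7, -1.4]
gripper_width: 17.6
gripper_force: 49.3
```

Request:
servo_tool(
  deltas=[
    [0,0,0,0,-1.2,0],
    [0,0,0,0,-2.4,0],
    [0,0,0,0,-3.4,0],
    [0,0,0,0,-3.4,0],
  ],
)

```text
time_s: 21.98
position: [622.8, 148.2, 189.7]
ee_rot: [0.106, -0.694, 0.704, -0.105]
force: [-0.2, 0.5, 0.2]
gripper_width: 17.3
gripper_force: 49.5
```

```bash
cat >> h.py <<'E'
def infront():
    """held front against robot pose: fits top/bottom faces seen in both cameras"""
    o=r.get_obs(); T=np.array(o["position"]); w,x,y,z=o["ee_rot"]
    from scipy.spatial.transform import Rotation as R
    M=R.from_quat([x,y,z,w]).as_matrix(); print("TCP",np.round(T,1),"tilt",np.round(np.degrees(np.arctan2(-M[0,2],-M[2,2])),1),"yaw",np.round(np.degrees(np.arctan2(M[1,0],M[0,0])),1),"F",np.round(o["force"],1))
    for n in ("top","scene"):
        p,P=cloud(n); hsv=cv2.cvtColor(p,cv2.COLOR_RGB2HSV)
        L=(P-T)@M   # tool frame
        m=(abs(L[...,2]-79)<5)&(abs(L[...,0])<50)&(abs(L[...,1])<65)&(hsv[...,1]>70)&(hsv[...,2]>90)
        k,lab,st,_=cv2.connectedComponentsWithStats(m.astype(np.uint8)); i=1+np.argmax(st[1:,4]); 
        q=L[m]; print(n,"board in tool frame: rect",rect(q),"z",np.round(np.median(q[:,2]),1),"x ext",np.round(np.percentile(q[:,0],[2,98]),1),"y ext",np.round(np.percentile(q[:,1],[2,98]),1),len(q))
E
python3 - <<'E'
from h import *
infront()
E
```

```text
TCP [622.8 148.2 189.7] tilt -17.1 yaw -90.8 F [-0.2  0.5  0.2]
top board in tool frame: rect [ -0.5 -13.1  71.4  70.    1.8] z 78.2 x ext [-35.   34.9] y ext [-47.7  16.7] 74
scene board in tool frame: rect [  0.    0.8 104.6  73.8  87.8] z 76.9 x ext [-34.6  34.5] y ext [-49.6  47.8] 277
```

Request:
servo_tool(
  deltas=[
    [0,0,-1.2,0,0,0],
    [0,0,-2.2,0,0,0],
    [0,0,-2.8,0,0,0],
    [0,0,-3.1,0,0,0],
    [0,0,-3.2,0,0,0],
  ],
  newtons=60,
)

```text
time_s: 22.5
position: [626.8, 148.0, 108.7]
ee_rot: [0.104, -0.694, 0.705, -0.103]
force: [-0.1, 0.1, -0.8]
gripper_width: 16.9
gripper_force: 60.9
```

Request:
servo_tool(
  deltas=[
    [0,0,-0.05,0,0,0],
    [0,0,-0.05,0,0,0],
    [0,0,-0.05,0,0,0],
  ],
)

```text
time_s: 22.75
position: [627.4, 148.2, 109.7]
ee_rot: [0.106, -0.694, 0.704, -0.104]
force: [0.7, 0.0, -1.1]
gripper_width: 17.0
gripper_force: 60.9
```

```bash
python3 - <<'E'
from h import *
infront()
p,_=imaging.grab_frame("scene"); cv2.imwrite("pics/s4.png",cv2.resize(p[150:300,260:400],None,fx=4,fy=4)[:,:,::-1])
E
```

```text
TCP [627.4 148.2 109.7] tilt -17.1 yaw -90.8 F [ 0.7  0.  -1.1]
top board in tool frame: rect [ 20.7 -15.3 121.6  62.5  44.1] z 78.6 x ext [-35.4  46.3] y ext [-47.5  45.4] 71
scene board in tool frame: rect [  7.6   3.8 117.1  76.2  76. ] z 77.6 x ext [-35.  46.] y ext [-48.4  53.5] 277
```

View pics/s4.png

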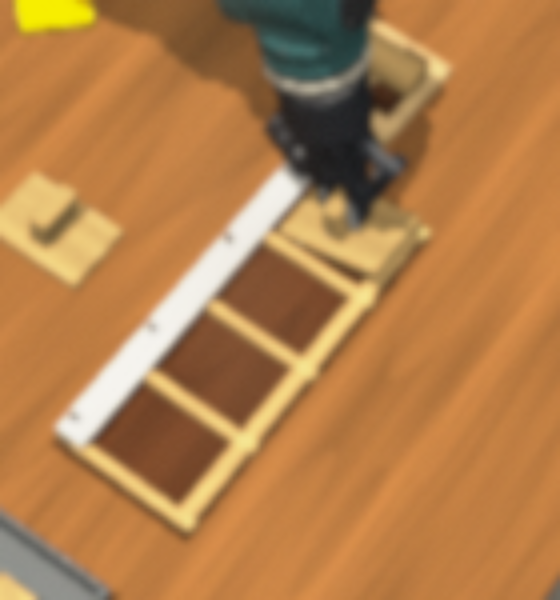

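Request:
servo_tool(
  deltas=[
    [-0.2,0,0,0,0,0],
    [-0.4,0,0,0,0,0],
    [-0.48,0,0,0,0,0],
    [-0.48,0,0,0,0,0],
  ],
)

```text
time_s: 23.23
position: [614.0, 148.2, 108.7]
ee_rot: [0.105, -0.694, 0.704, -0.104]
force: [0.0, -0.4, -0.5]
gripper_width: 17.0
gripper_force: 60.9
```

Request:
servo_tool(
  deltas=[
    [-0.06,0,0,0,0,0],
    [-0.12,0,0,0,0,0],
    [-0.12,0,0,0,0,0],
  ],
)

```text
time_s: 23.48
position: [611.6, 148.2, 108.6]
ee_rot: [0.105, -0.694, 0.704, -0.104]
force: [-0.5, 0.3, -1.5]
gripper_width: 17.2
gripper_force: 60.9
```

Request:
servo_tool(
  deltas=[
    [-0.06,0,0,0,0,0],
    [-0.08,0,0,0,0,0],
    [-0.08,0,0,0,0,0],
  ],
)

```text
time_s: 23.73
position: [610.4, 148.1, 108.9]
ee_rot: [0.106, -0.694, 0.704, -0.104]
force: [4.3, 0.2, -2.2]
gripper_width: 17.2
gripper_force: 60.4
```

Request:
servo_tool(
  deltas=[
    [0.06,0,0,0,0,0],
    [0.33,0,-0.1,0,0.85,0],
    [0.58,0,-0.22,0,1.7,0],
    [0.84,0,-0.35,0,2.55,0],
    [0.84,0,-0.35,0,2.55,0],
  ],
)

```text
time_s: 24.15
position: [632.4, 148.0, 99.7]
ee_rot: [0.025, -0.701, 0.712, -0.024]
force: [-8.6, -1.2, 22.2]
gripper_width: 17.4
gripper_force: 64.6
```

Request:
servo_tool(
  deltas=[
    [0.12,0,-0.07,0,0.4,0],
    [0.25,0,-0.14,0,0.85,0],
    [0.25,0,-0.14,0,0.85,0],
  ],
)

```text
time_s: 24.4
position: [638.0, 148.2, 97.1]
ee_rot: [0.0, -0.702, 0.712, 0.0]
force: [-2.7, 0.0, 15.9]
gripper_width: 17.3
gripper_force: 63.7
```

```bash
python3 - <<'E'
from h import *
infront()
E
```

```text
TCP [638.  148.2  97.1] tilt 0.0 yaw -90.8 F [-2.7  0.  15.9]
top board in tool frame: rect [ 40.4 -15.3  98.2  16.3  87.6] z 79.9 x ext [31.7 49.1] y ext [-64.5  30.1] 50
scene board in tool frame: rect [  0.8 -11.6 106.   98.  -89.4] z 78.0 x ext [-42.5  47.9] y ext [-63.1  39.9] 408
```

Request:
servo_tool(
  deltas=[
    [0,0,0,0,0,0],
    [0,0,0,0,0,0],
    [0,0,0,0,0,0],
  ],
  gripper=32,
)

```text
time_s: 24.75
position: [636.7, 148.2, 96.2]
ee_rot: [-0.0, -0.702, 0.712, 0.0]
force: [-0.3, -0.5, -0.3]
gripper_width: 32.0
gripper_force: 0.0
```

Request:
servo_tool(
  deltas=[
    [0,0,0.8,0,0,0],
    [0,0,2,0,0,0],
    [0,0,3.4,0,0,0],
    [0,0,4,0,0,0],
  ],
)

```text
time_s: 25.08
position: [637.7, 148.3, 200.2]
ee_rot: [0.001, -0.702, 0.712, -0.001]
force: [0.3, -0.3, 1.5]
gripper_width: 31.9
gripper_force: 0.0
```

Request:
servo_tool(
  deltas=[
    [-1.6,-0.8,0,0,0,0],
    [-3.2,-1.6,0,0,0,0],
    [-4.8,-2.4,0,0,0,0],
    [-6.4,-3.2,0,0,0,0],
    [-7.8,-4,0.8,0,0,0],
  ],
  gripper=50,
)

```text
time_s: 25.5
position: [450.4, 54.4, 209.2]
ee_rot: [-0.001, -0.702, 0.712, 0.001]
force: [0.8, -0.8, 0.0]
gripper_width: 49.7
gripper_force: 0.0
```

```bash
cat >> h.py <<'E'
XC,YC,YAW=635.5,19.2,np.radians(-0.8)
def bays():
    R2=np.array([[np.cos(YAW),-np.sin(YAW)],[np.sin(YAW),np.cos(YAW)]])
    for n in ("top","scene"):
        p,P=cloud(n); Q=P[np.isfinite(P[...,2])]; L=(Q[:,:2]-(XC,YC))@R2
        for i,y in enumerate((-129,-43,43,129)):
            m=(abs(L[:,1]-y)<30)&(abs(L[:,0])<48)
            t=m&(Q[:,2]>44)&(Q[:,2]<64)
            b=m&(Q[:,2]<26)&(abs(L[:,0]-5)<43)&(abs(L[:,0])>16)
            A=np.c_[L[b]-(0,y),np.ones(b.sum())]; 
            if b.sum()<20: continue
            c=np.linalg.lstsq(A,Q[b,2],rcond=None)[0]
            print(n,"bay",i,"n",b.sum(),"board z %.1f slope x %.3f y %.3f"%(c[2],c[0],c[1]),"pull",len(L[t]),(rect(np.c_[L[t]-(0,y)]) if t.sum()>8 else None))
E
python3 - <<'E'
from h import *
bays(); look(["front0"])
E
```

```text
top bay 0 n 196 board z 8.9 slope x 0.006 y 0.006 pull 0 None
top bay 1 n 191 board z 8.7 slope x -0.003 y -0.004 pull 0 None
top bay 2 n 185 board z 8.7 slope x 0.008 y 0.014 pull 0 None
top bay 3 n 181 board z 17.9 slope x 0.021 y -0.010 pull 54 [-1.7 -0.4 45.6 20.1 83.3]
scene bay 0 n 280 board z 10.6 slope x 0.001 y 0.011 pull 0 None
scene bay 1 n 251 board z 10.7 slope x 0.004 y 0.001 pull 0 None
scene bay 2 n 242 board z 10.5 slope x -0.005 y -0.002 pull 0 None
scene bay 3 n 204 board z 20.1 slope x -0.011 y 0.007 pull 73 [-0.4  0.6 51.8 19.6 86.8]
top front0 0.98 [175, 216, 19, 29] hsv [109 218 151] n 431 z [-1.1 11.2 50. ]
    z5-16 n271 rect [363.4 358.3  99.6  70.7   6.8] pca [363.9 357.8   4.6]
    z36-56 n53 rect [364.  358.   45.8  17.3 -81.7] pca [364.  357.  -81.7]
top front0 0.77 [332, 218, 17, 29] hsv [ 18 149 177] n 436 z [ 0.2 12.  50. ]
    z5-16 n258 rect [ 359.8 -267.8  100.1   71.7   -8.3] pca [ 357.8 -266.9   -5. ]
    z36-56 n53 rect [ 360.4 -268.1   47.7   17.5   83.1] pca [ 360.3 -268.1   85.3]
top front0 0.74 [207, 243, 16, 23] hsv [ 24 255 147] n 155 z [-
[... 1342 characters left out ...]
nt0 0.69 [305, 120, 21, 22] hsv [113 168 179] n 373 z [ 0.5 14.4 52.5]
    z5-16 n205 rect [372.  363.   85.2  82.1   7.6] pca [377.7 358.3  14.3]
    z36-56 n59 rect [364.1 359.2  52.9  20.5 -81.9] pca [365.1 357.3 -81.7]
scene front0 0.66 [259, 191, 29, 30] hsv [ 20 125 231] n 505 z [ 4.  13.5 49.9]
    z5-16 n328 rect [439.1   4.3 107.9  73.2  -2.2] pca [ 4.427e+02  4.000e-01 -2.600e+00]
    z36-56 n77 rect [441.7   2.7  47.7  20.6 -87.5] pca [442.1   1.1 -90. ]
scene front0 0.43 [260, 136, 11, 21] hsv [ 24 241 195] n 147 z [ 6.2 15.8 68.4]
    z5-16 n74 rect [250.5 201.4 107.5  33.2 -61.2] pca [249.  204.9 -54.3]
    z36-56 n39 rect [264.4 206.8  24.   22.6 -41.2] pca [267.  204.6  14.4]
```

Request:
servo_tool(
  deltas=[
    [0,-1,0,0,0,0.3],
    [0,-1.81,0,0,0,0.3],
    [0,-1.81,0,0,0,0.3],
    [0,-1.81,-1,0,0,0.3],
    [0,-1.81,-2.2,0,0,0.3],
  ],
)

```text
time_s: 26.22
position: [455.9, 9.5, 156.3]
ee_rot: [-0.001, 0.711, -0.703, 0.001]
force: [0.7, 0.0, 0.0]
gripper_width: 49.9
gripper_force: 0.0
```

Request:
servo_tool(
  deltas=[
    [0,0,-1.2,0,0,0],
    [0,0,-2.2,0,0,0],
    [0,0,-2.75,0,0,0],
    [0,0,-2.94,0,0,0],
  ],
)

```text
time_s: 26.55
position: [453.5, 10.2, 80.2]
ee_rot: [0.001, 0.712, -0.703, -0.002]
force: [-1.7, 0.1, 0.1]
gripper_width: 49.6
gripper_force: 0.0
```

Request:
servo_tool(
  deltas=[
    [0,0,0,0,0,0],
    [0,0,0,0,0,0],
    [0,0,0,0,0,0],
    [0,0,0,0,0,0],
    [0,0,0,0,0,0],
  ],
  gripper=8,
  newtons=60,
)

```text
time_s: 26.97
position: [454.6, 9.5, 83.5]
ee_rot: [-0.001, 0.711, -0.703, 0.001]
force: [0.5, 1.2, 3.8]
gripper_width: 17.1
gripper_force: 59.1
```

Request:
servo_tool(
  deltas=[
    [0,0,0.6,0,0,0],
    [0,0,1.8,0,0,0],
    [0,0,3,0,0,0],
    [0,0,4.08,0,0,0],
    [0,0,4.08,0,0,0],
  ],
)

```text
time_s: 27.38
position: [455.7, 9.3, 189.4]
ee_rot: [-0.002, 0.711, -0.703, 0.003]
force: [1.2, -0.5, -0.3]
gripper_width: 17.5
gripper_force: 59.1
```

Request:
servo_tool(
  deltas=[
    [1.4,-0.2,0,0,0,-0.1],
    [2.8,-0.4,0,0,0,-0.3],
    [4.2,-0.6,0,0,0,-0.3],
    [5.6,-0.8,0,0,0,-0.3],
    [6.8,-1.07,0,0,0,-0.3],
  ],
)

```text
time_s: 27.8
position: [625.9, -17.3, 184.4]
ee_rot: [0.0, -0.702, 0.712, -0.0]
force: [0.5, 0.2, -1.5]
gripper_width: 17.3
gripper_force: 59.1
```

Request:
servo_tool(
  deltas=[
    [0.49,0,0,0,0,0],
    [0.49,0,0,0,-1.2,0],
    [0.49,0,0,0,-2.4,0],
    [0.49,0,0,0,-3.4,0],
    [0.49,0,0,0,-3.4,0],
  ],
)

```text
time_s: 28.22
position: [633.8, -16.8, 183.8]
ee_rot: [0.106, -0.694, 0.704, -0.105]
force: [0.4, 0.2, -0.2]
gripper_width: 17.4
gripper_force: 59.4
```

```bash
python3 - <<'E'
from h import *
infront()
E
```

```text
TCP [633.8 -16.8 183.8] tilt -17.1 yaw -90.8 F [ 0.4  0.2 -0.2]
top board in tool frame: rect [  7.3 -34.5  69.2  26.8  -2.1] z 76.0 x ext [-22.8  42. ] y ext [-48.8 -23.6] 32
scene board in tool frame: rect [  7.7  -0.5  99.2  68.9 -89.8] z 76.0 x ext [-26.4  42. ] y ext [-49.5  43.1] 61
```

Request:
servo_tool(
  deltas=[
    [-0.33,0.02,-1.2,0,0,0],
    [-0.33,0.02,-2.2,0,0,0],
    [-0.33,0.02,-2.8,0,0,0],
    [-0.33,0.02,-3.03,0,0,0],
    [-0.33,0.02,-3.03,0,0,0],
  ],
)

```text
time_s: 28.73
position: [628.2, -16.8, 107.7]
ee_rot: [0.104, -0.694, 0.705, -0.102]
force: [-0.5, 0.7, -0.6]
gripper_width: 17.0
gripper_force: 59.5
```

Request:
servo_tool(
  deltas=[
    [0,0,0,0,0,0],
    [0,0,0,0,0,0],
  ],
)

```text
time_s: 28.9
position: [629.0, -16.9, 110.1]
ee_rot: [0.106, -0.694, 0.704, -0.104]
force: [0.3, -0.7, -1.5]
gripper_width: 17.1
gripper_force: 59.5
```

Request:
servo_tool(
  deltas=[
    [0,0,-0.06,0,0,0],
    [0,0,-0.06,0,0,0],
    [0,0,-0.06,0,0,0],
  ],
)

```text
time_s: 29.15
position: [628.1, -16.7, 107.9]
ee_rot: [0.105, -0.694, 0.704, -0.104]
force: [-1.1, 0.7, -1.2]
gripper_width: 17.3
gripper_force: 59.5
```

Request:
servo_tool(
  deltas=[
    [0,0,-0.06,0,0,0],
    [0,0,-0.06,0,0,0],
    [0,0,-0.06,0,0,0],
  ],
)

```text
time_s: 29.4
position: [627.9, -16.7, 105.9]
ee_rot: [0.105, -0.694, 0.704, -0.104]
force: [0.3, 1.4, -1.6]
gripper_width: 17.5
gripper_force: 59.5
```

```bash
python3 - <<'E'
from h import *
infront()
E
```

```text
TCP [627.9 -16.7 105.9] tilt -17.0 yaw -90.8 F [ 0.3  1.4 -1.6]
top board in tool frame: rect [  8.1 -32.6  64.1  28.1  -2. ] z 76.6 x ext [-24.1  40.5] y ext [-47.1 -19.6] 25
scene board in tool frame: rect [ 10.5   4.9 116.3  72.7  81.8] z 76.5 x ext [-26.8  48.9] y ext [-48.6  60.7] 105
```

Request:
servo_tool(
  deltas=[
    [0,0,-0.06,0,0,0],
    [0,0,-0.06,0,0,0],
    [0,0,-0.06,0,0,0],
  ],
)

```text
time_s: 29.75
position: [627.8, -16.7, 104.3]
ee_rot: [0.105, -0.694, 0.704, -0.104]
force: [-0.3, 0.9, -1.0]
gripper_width: 17.3
gripper_force: 59.5
```

Request:
servo_tool(
  deltas=[
    [0,0,-0.06,0,0,0],
    [0,0,-0.06,0,0,0],
    [0,0,-0.06,0,0,0],
  ],
)

```text
time_s: 30.0
position: [627.9, -16.7, 102.8]
ee_rot: [0.105, -0.694, 0.704, -0.104]
force: [0.8, 0.5, -1.0]
gripper_width: 17.6
gripper_force: 59.5
```

Request:
servo_tool(
  deltas=[
    [-0.1,0,0.06,0,0,0],
    [-0.3,0,0.06,0,0,0],
    [-0.5,0,0.06,0,0,0],
    [-0.6,0,0.06,0,0,0],
    [-0.6,0,0.06,0,0,0],
  ],
)

```text
time_s: 30.42
position: [612.1, -16.7, 104.4]
ee_rot: [0.105, -0.694, 0.704, -0.104]
force: [0.1, 0.3, -1.2]
gripper_width: 17.2
gripper_force: 59.5
```

Request:
servo_tool(
  deltas=[
    [-0.06,0,0,0,0,0],
    [-0.08,0,0,0,0,0],
    [-0.08,0,0,0,0,0],
  ],
)

```text
time_s: 30.67
position: [610.9, -16.7, 104.5]
ee_rot: [0.105, -0.694, 0.704, -0.104]
force: [0.5, 0.6, -1.9]
gripper_width: 17.7
gripper_force: 59.5
```

Request:
servo_tool(
  deltas=[
    [-0.06,0,0,0,0,0],
    [-0.08,0,0,0,0,0],
    [-0.08,0,0,0,0,0],
  ],
)

```text
time_s: 30.92
position: [609.5, -16.8, 104.8]
ee_rot: [0.106, -0.694, 0.704, -0.104]
force: [4.8, 0.5, -3.9]
gripper_width: 17.5
gripper_force: 59.0
```

Request:
servo_tool(
  deltas=[
    [0.06,0,0,0,0,0],
    [0.32,0,-0.1,0,0.85,0],
    [0.57,0,-0.22,0,1.7,0],
    [0.81,0,-0.36,0,2.55,0],
    [0.81,0,-0.36,0,2.55,0],
  ],
)

```text
time_s: 31.33
position: [630.7, -16.9, 94.7]
ee_rot: [0.025, -0.702, 0.712, -0.025]
force: [-2.5, -0.5, 0.4]
gripper_width: 17.1
gripper_force: 60.5
```

Request:
servo_tool(
  deltas=[
    [0.12,0,-0.08,0,0.4,0],
    [0.22,0,-0.16,0,0.85,0],
    [0.22,0,-0.16,0,0.85,0],
  ],
)

```text
time_s: 31.58
position: [635.0, -16.8, 91.4]
ee_rot: [-0.0, -0.702, 0.712, 0.0]
force: [-3.8, -0.0, 10.2]
gripper_width: 17.4
gripper_force: 62.0
```

Request:
servo_tool(
  deltas=[
    [0,0,0,0,0,0],
    [0,0,0,0,0,0],
    [0,0,0,0,0,0],
  ],
  gripper=32,
)

```text
time_s: 31.83
position: [634.3, -16.7, 91.5]
ee_rot: [0.0, -0.702, 0.712, -0.0]
force: [-0.4, -0.4, 0.0]
gripper_width: 31.6
gripper_force: 0.0
```

Request:
servo_tool(
  deltas=[
    [0,0,0.8,0,0,0],
    [0,0,2,0,0,0],
    [0,0,3.4,0,0,0],
    [0,0,4.6,0,0,0],
    [0,0,4.6,0,0,0],
  ],
)

```text
time_s: 32.25
position: [636.2, -16.9, 212.4]
ee_rot: [0.003, -0.702, 0.712, -0.003]
force: [1.1, 0.0, 0.1]
gripper_width: 32.1
gripper_force: 0.0
```

Request:
servo_tool(
  deltas=[
    [-1,-0.9,0,0,0,0],
    [-2,-1.8,0,0,0,0],
    [-3,-2.7,0,0,0,0],
    [-3.7,-3.3,0,0,0,0],
    [-3.7,-3.3,0,0,0,0],
  ],
  gripper=50,
)

```text
time_s: 32.67
position: [539.2, -101.1, 206.5]
ee_rot: [-0.0, -0.701, 0.713, -0.0]
force: [0.9, 0.1, 0.4]
gripper_width: 50.1
gripper_force: 0.0
```

Request:
servo_tool(
  deltas=[
    [-1,-0.9,0,0,0,-0.5],
    [-2,-1.8,0,0,0,-1.14],
    [-3,-2.7,0,0,0,-1.14],
    [-3.7,-3.3,0,0,0,-1.14],
    [-3.7,-3.3,0,0,0,-1.14],
  ],
)

```text
time_s: 33.08
position: [447.3, -183.3, 206.4]
ee_rot: [-0.0, -0.665, 0.747, -0.0]
force: [0.4, -0.0, 0.3]
gripper_width: 50.0
gripper_force: 0.0
```

```bash
python3 - <<'E'
from h import *
bays(); look(["front0"])
print(r.get_obs()["position"])
E
```

```text
top bay 0 n 198 board z 9.2 slope x 0.008 y 0.023 pull 0 None
top bay 1 n 189 board z 17.7 slope x 0.006 y -0.019 pull 58 [ -2.4  -0.5  43.8  18.6 -87.5]
top bay 2 n 183 board z 9.1 slope x 0.008 y 0.009 pull 0 None
top bay 3 n 182 board z 18.3 slope x 0.002 y -0.021 pull 52 [ -0.9  -1.2  43.9  20.4 -83.6]
scene bay 0 n 275 board z 10.4 slope x -0.005 y -0.014 pull 0 None
scene bay 1 n 247 board z 20.3 slope x -0.006 y -0.002 pull 81 [-1.7  1.2 48.3 18.1 88.2]
scene bay 2 n 233 board z 10.8 slope x 0.010 y 0.002 pull 0 None
scene bay 3 n 211 board z 20.0 slope x -0.010 y -0.011 pull 74 [-1.  -0.3 48.2 18.  88.9]
top front0 0.75 [336, 224, 14, 24] hsv [ 18 148 178] n 230 z [ 2.4 11.4 50.4]
    z5-16 n138 rect [ 357.1 -280.    95.8   46.2  -10.1] pca [ 347.7 -281.5  -19.3]
    z36-56 n36 rect [ 359.8 -273.8   33.4   17.4   78.9] pca [ 359.8 -274.9   86.3]
top front0 0.68 [232, 154, 12, 19] hsv [ 18 148 175] n 375 z [ 7.7 20.1 60.6]
    z5-16 n95 rect [642.2 150.5  86.9  69.9   1.6] pca [642.4 152.3  14. ]
    z36-56 n41 rect [636.8 147.1  43.7  21.5 -87.7] pca [634.8 145.8 -87.4]
top f
[... 986 characters left out ...]
 n 563 z [ 4.7 13.5 51.4]
    z5-16 n378 rect [ 360.4 -266.6  103.3   69.4   -4.5] pca [ 364.3 -269.6    1.3]
    z36-56 n88 rect [ 360.7 -268.5   46.6   21.    83.6] pca [ 361.8 -269.4   84.8]
scene front0 0.58 [299, 227, 29, 31] hsv [ 20 124 228] n 542 z [13.8 21.  58.4]
    z5-16 n46 rect [639.3 -26.3  89.4  69.9  -5.4] pca [638.3 -29.5   9.7]
    z36-56 n59 rect [633.3 -24.   47.1  19.7 -89.2] pca [634.6 -28.1  83.7]
scene front0 0.57 [259, 136, 23, 19] hsv [ 24 244 189] n 422 z [ 3.2 14.  52.1]
    z5-16 n244 rect [271.4 217.5 112.1  70.9 -45.4] pca [278.8 208.7 -45. ]
    z36-56 n74 rect [273.8 214.8  45.3  25.   42. ] pca [275.  212.4  44.6]
[ 450.34841775 -181.11834434  206.35128668]
```

Request:
servo_tool(
  deltas=[
    [-1,-1,0,0,0,0],
    [-2,-2,0,0,0,0],
    [-3,-2.9,0,0,0,0],
    [-3.59,-3.47,0,0,0,0],
    [-3.59,-3.47,0,0,0,0],
  ],
)

```text
time_s: 33.8
position: [358.5, -270.1, 206.4]
ee_rot: [-0.0, -0.665, 0.747, -0.0]
force: [0.3, 0.5, 0.8]
gripper_width: 49.8
gripper_force: 0.0
```

Request:
servo_tool(
  deltas=[
    [0,0,0,0,0,0],
    [0,0,0,0,0,0],
    [0,0,0,0,0,0],
  ],
)

```text
time_s: 34.05
position: [360.7, -267.8, 206.4]
ee_rot: [0.0, -0.666, 0.746, 0.0]
force: [-0.2, 1.0, -0.3]
gripper_width: 49.9
gripper_force: 0.0
```

Request:
servo_tool(
  deltas=[
    [0,0,-1.4,0,0,0],
    [0,0,-2.8,0,0,0],
    [0,0,-4,0,0,0],
    [0,0,-4.6,0,0,0],
    [0,0,-4.74,0,0,0],
  ],
)

```text
time_s: 34.47
position: [359.7, -266.9, 85.6]
ee_rot: [-0.0, -0.666, 0.746, 0.002]
force: [-0.5, 0.5, 1.1]
gripper_width: 50.4
gripper_force: 0.0
```

Request:
servo_tool(
  deltas=[
    [0,0,0,0,0,0],
    [0,0,0,0,0,0],
    [0,0,0,0,0,0],
    [0,0,0,0,0,0],
    [0,0,0,0,0,0],
  ],
  gripper=8,
  newtons=60,
)

```text
time_s: 34.88
position: [360.6, -268.9, 89.2]
ee_rot: [0.0, -0.666, 0.746, -0.001]
force: [0.8, 2.1, 8.6]
gripper_width: 16.9
gripper_force: 59.8
```

Request:
servo_tool(
  deltas=[
    [0,0,0.6,0,0,0],
    [0,0,1.8,0,0,0],
    [0,0,3,0,0,0],
    [0,0,4.08,0,0,0],
    [0,0,4.08,0,0,0],
  ],
)

```text
time_s: 35.3
position: [361.2, -269.8, 195.0]
ee_rot: [0.0, -0.666, 0.746, -0.004]
force: [1.0, -1.5, -0.9]
gripper_width: 17.2
gripper_force: 59.1
```

Request:
servo_tool(
  deltas=[
    [1.3,0.8,0,0,0,0.3],
    [2.6,1.6,0,0,0,0.6],
    [3.9,2.4,0,0,0,1.14],
    [5.25,3.16,0,0,0,1.14],
    [5.25,3.16,0,0,0,1.14],
  ],
)

```text
time_s: 35.72
position: [495.6, -186.8, 190.1]
ee_rot: [0.001, -0.703, 0.711, -0.001]
force: [-1.7, -0.5, -1.8]
gripper_width: 17.1
gripper_force: 59.4
```

Request:
servo_tool(
  deltas=[
    [1.3,0.8,0,0,0,0],
    [2.6,1.6,0,0,0,0],
    [3.9,2.4,0,0,0,0],
    [5.25,3.16,0,0,0,0],
    [5.25,3.16,0,0,0,0],
  ],
)

```text
time_s: 36.13
position: [626.9, -107.5, 189.5]
ee_rot: [0.001, -0.703, 0.711, -0.001]
force: [-1.1, 0.1, -1.6]
gripper_width: 16.7
gripper_force: 59.7
```

Request:
servo_tool(
  deltas=[
    [0,0,0,0,-1.2,0],
    [0,0,0,0,-2.4,0],
    [0,0,0,0,-3.4,0],
    [0,0,0,0,-3.4,0],
    [0,0,0,0,-3.4,0],
  ],
)

```text
time_s: 36.55
position: [621.3, -110.4, 190.2]
ee_rot: [0.104, -0.694, 0.705, -0.103]
force: [0.7, -0.4, -1.4]
gripper_width: 17.0
gripper_force: 59.8
```

```bash
python3 - <<'E'
from h import *
infront()
E
```

```text
TCP [ 621.3 -110.4  190.2] tilt -16.8 yaw -90.8 F [ 0.7 -0.4 -1.4]
top board in tool frame: rect [  4.1 -42.6  65.   21.8  14.5] z 78.8 x ext [-29.1  33. ] y ext [-48.4 -26. ] 37
scene board in tool frame: rect [-1.  -2.5 99.7 71.9 88.6] z 77.1 x ext [-35.4  33.9] y ext [-50.7  44. ] 350
```

Request:
servo_tool(
  deltas=[
    [0,-0.05,-1.2,0,0,0],
    [0,-0.05,-2.2,0,0,0],
    [0,-0.05,-2.8,0,0,0],
    [0,-0.05,-3.1,0,0,0],
    [0,-0.05,-3.25,0,0,0],
  ],
)

```text
time_s: 37.07
position: [622.8, -111.8, 107.6]
ee_rot: [0.105, -0.694, 0.704, -0.103]
force: [-1.9, 1.8, 8.4]
gripper_width: 17.0
gripper_force: 61.2
```

Request:
servo_tool(
  deltas=[
    [0,0,0,0,0,0],
    [0,0,0,0,0,0],
    [0,0,0,0,0,0],
  ],
)

```text
time_s: 37.32
position: [623.1, -111.9, 109.8]
ee_rot: [0.106, -0.694, 0.704, -0.104]
force: [0.3, 0.2, -1.3]
gripper_width: 16.7
gripper_force: 59.9
```

Request:
servo_tool(
  deltas=[
    [-0.2,0,0,0,0,0],
    [-0.4,0,0,0,0,0],
    [-0.52,0,0,0,0,0],
    [-0.52,0,0,0,0,0],
  ],
)

```text
time_s: 37.65
position: [608.5, -111.7, 108.9]
ee_rot: [0.105, -0.694, 0.704, -0.104]
force: [0.5, -0.1, -2.0]
gripper_width: 17.6
gripper_force: 59.8
```

Request:
servo_tool(
  deltas=[
    [-0.05,0,0,0,0,0],
    [-0.08,0,0,0,0,0],
    [-0.08,0,0,0,0,0],
  ],
)

```text
time_s: 37.9
position: [607.3, -111.8, 108.8]
ee_rot: [0.105, -0.694, 0.704, -0.104]
force: [-0.6, 1.0, -1.1]
gripper_width: 17.1
gripper_force: 59.8
```

Request:
servo_tool(
  deltas=[
    [-0.05,0,0,0,0,0],
    [-0.06,0,0,0,0,0],
    [-0.06,0,0,0,0,0],
  ],
)

```text
time_s: 38.15
position: [606.5, -111.8, 108.9]
ee_rot: [0.106, -0.694, 0.704, -0.104]
force: [4.6, -0.2, -3.2]
gripper_width: 17.2
gripper_force: 59.3
```

Request:
servo_tool(
  deltas=[
    [0.06,0,0,0,0,0],
    [0.33,0,-0.1,0,0.85,0],
    [0.58,0,-0.22,0,1.7,0],
    [0.83,0,-0.35,0,2.55,0],
    [0.83,0,-0.35,0,2.55,0],
  ],
)

```text
time_s: 38.57
position: [628.2, -111.9, 99.8]
ee_rot: [0.025, -0.702, 0.712, -0.025]
force: [-6.1, 1.2, 20.1]
gripper_width: 17.1
gripper_force: 63.5
```

Request:
servo_tool(
  deltas=[
    [0.12,0,-0.07,0,0.4,0],
    [0.24,0,-0.14,0,0.85,0],
    [0.24,0,-0.14,0,0.85,0],
  ],
)

```text
time_s: 38.82
position: [633.6, -112.0, 97.2]
ee_rot: [-0.001, -0.702, 0.712, -0.0]
force: [-4.0, 0.5, 16.0]
gripper_width: 17.2
gripper_force: 62.9
```

Request:
servo_tool(
  deltas=[
    [0,0,0,0,0,0],
    [0,0,0,0,0,0],
    [0,0,0,0,0,0],
  ],
  gripper=32,
)

```text
time_s: 39.07
position: [632.4, -111.7, 96.3]
ee_rot: [-0.0, -0.702, 0.712, 0.0]
force: [-0.3, -0.4, 0.1]
gripper_width: 32.3
gripper_force: 0.0
```

Request:
servo_tool(
  deltas=[
    [0,0,0.8,0,0,0],
    [0,0,2,0,0,0],
    [0,0,3.4,0,0,0],
    [0,0,4.6,0,0,0],
    [0,0,5,0,0,0],
  ],
)

```text
time_s: 39.48
position: [633.4, -112.0, 225.9]
ee_rot: [0.001, -0.702, 0.712, -0.002]
force: [0.3, -1.0, 0.7]
gripper_width: 31.8
gripper_force: 0.0
```

Request:
servo_tool(
  deltas=[
    [-1.4,0,0.5,0,0,0],
    [-2.8,0,1,0,0,0],
    [-4.2,0,1.5,0,0,0],
    [-5.6,0,2,0,0,0],
    [-7,0,2.5,0,0,0],
  ],
)

```text
time_s: 39.9
position: [455.7, -111.4, 283.8]
ee_rot: [-0.0, -0.702, 0.712, 0.0]
force: [0.4, -0.3, 1.0]
gripper_width: 32.0
gripper_force: 0.0
```

Request:
servo_tool(
  deltas=[
    [-0.5,-1.4,0,0,0,0],
    [-1,-2.8,0,0,0,0],
    [-1.5,-4.2,0,0,0,0],
    [-2,-5.6,0,0,0,0],
    [-2.4,-7,0,0,0,0],
  ],
)

```text
time_s: 40.32
position: [396.3, -288.0, 283.8]
ee_rot: [0.0, -0.702, 0.712, -0.0]
force: [2.5, -0.1, 0.8]
gripper_width: 31.8
gripper_force: 0.0
```

```bash
python3 - <<'E'
from h import *
bays(); look(["front0","old_foot","new_foot"],conf=.4)
for n in ("top","scene"):
    p,P=cloud(n); Q=P[np.isfinite(P[...,2])]
    m=lambda x0,x1,y0,y1,z0,z1: Q[(Q[:,0]>x0)&(Q[:,0]<x1)&(Q[:,1]>y0)&(Q[:,1]<y1)&(Q[:,2]>z0)&(Q[:,2]<z1)]
    q=m(480,560,260,330,88,106); print(n,"knob",q.mean(0),len(q))
    q=m(540,650,275,332,50,64); print(n,"foot",pca(q),rect(q),np.percentile(q[:,2],[50,90]))
cv2.imwrite("pics/s5.png",cv2.resize(p[60:340,150:470],None,fx=2.4,fy=2.1)[:,:,::-1])
pt,_=imaging.grab_frame("top"); cv2.imwrite("pics/t5.png",pt[:,:,::-1])
E
```

```text
top bay 0 n 177 board z 17.9 slope x -0.000 y -0.013 pull 53 [ -4.1  -2.1  44.2  18.1 -86.7]
top bay 1 n 182 board z 18.4 slope x -0.014 y -0.018 pull 60 [ -2.2  -0.5  43.8  18.1 -88.2]
top bay 2 n 181 board z 8.4 slope x 0.015 y 0.031 pull 1 None
top bay 3 n 189 board z 18.0 slope x -0.019 y 0.008 pull 53 [-1.5 -1.2 43.7 18.7 89.4]
scene bay 0 n 268 board z 19.9 slope x -0.007 y -0.002 pull 89 [-1.8 -1.4 47.3 19.2 86.2]
scene bay 1 n 249 board z 20.0 slope x -0.006 y -0.005 pull 79 [ -1.7  -0.1  45.9  18.3 -90. ]
scene bay 2 n 240 board z 10.1 slope x 0.000 y 0.010 pull 0 None
scene bay 3 n 218 board z 20.3 slope x -0.002 y 0.013 pull 77 [ -1.4  -0.3  47.7  19.3 -89.1]
top front0 0.86 [174, 218, 19, 26] hsv [109 216 117] n 474 z [-1.9 10.8 51. ]
    z5-16 n281 rect [364.9 360.  101.7  74.2   8.3] pca [363.5 357.7   7. ]
    z36-56 n53 rect [363.3 357.9  47.5  16.1 -87.6] pca [363.7 357.1 -86.4]
top front0 0.78 [296, 153, 15, 22] hsv [ 18 148 176] n 365 z [ 8.5 19.9 59.3]
    z5-16 n102 rect [ 639.9 -111.6   88.2   65.1    0.7] pca [ 637.9 -111.2    1.6]
    z36-56 n40 rect [ 631.5 -
[... 2106 characters left out ...]
 [ 571.1 -298.2  158.8   35.5   -2.7] pca [ 575.2 -301.    -2. ]
scene new_foot 0.86 [327, 142, 40, 31] hsv [ 19 123 221] n 444 z [ 9.  57.2 69.3]
    z8-80 n434 rect [536.1 321.6 170.9  85.3  -6.1] pca [545.7 306.2  -1. ]
scene new_foot 0.54 [148, 337, 24, 28] hsv [ 20  33 167] n 629 z [  9.  113.6 173.8]
    z8-80 n150 rect [ 520.8 -600.4   58.9   26.2   78.8] pca [ 526.8 -600.6   80. ]
top knob [523.08460043 291.35582551  97.59828675] 14
top foot [581.3 307.9  -5.9] [ 5.793e+02  3.078e+02  7.740e+01  3.570e+01 -1.000e-01] [57.859892   62.02362556]
scene knob [524.35285159 290.34347307  98.53621588] 26
scene foot [582.1 304.7  -4.5] [579.7 308.   79.   39.   -2.9] [58.52254456 62.49362539]
```

View pics/s5.png

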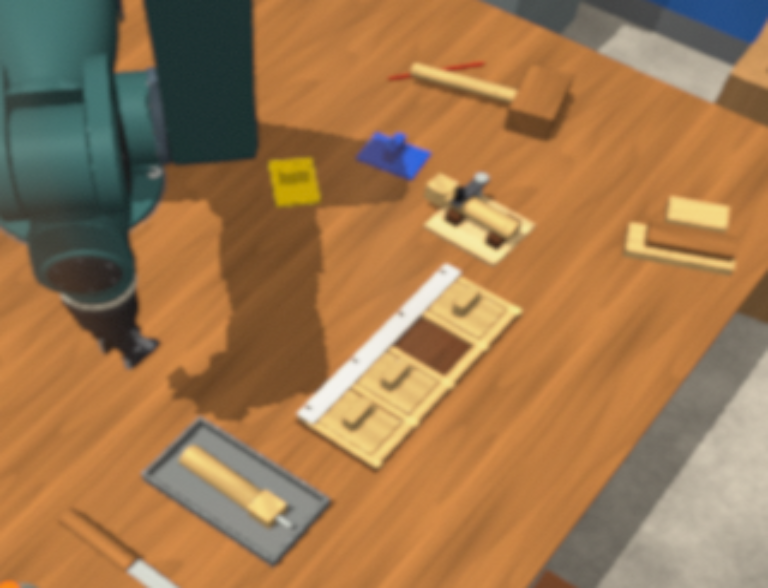

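View pics/t5.png

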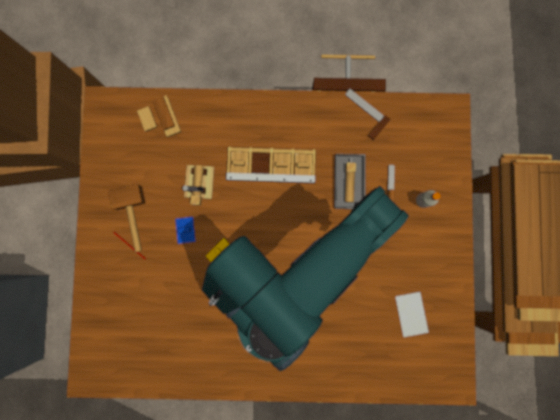

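```bash
python3 -c "
from bench import r
print(r.hand_in())"
```

```text
the job is handed in; nothing more can be done
None
```

I handed the job in at about 40 s, and my last camera check showed everything in place: the drilled foot in the tray, the plain foot bedded in both Vs under the squared strap, and all three drawer fronts flat in bays 0, 1 and 3; I saw no fourth front and got no verdict back.

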